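# Lean the cleaned tensile specimens in their drying stands

### The arm

A 7-joint arm with a two-finger parallel gripper is mounted at the origin on the work surface. World frame = base frame: x ahead of the robot, y to its left, z up, the work surface at z = 0. Lengths are in m, angles in rad, forces in N, time in s.
With the tool pointing down it reaches from about 0.35 to 0.9 m from the base axis. Payload 8.1 kg.
Tool frame: the origin (TCP) lies midway between the tips of the shut fingers; the grasp point (between the pads) lies 19 mm behind it; z points along the fingers, x is the direction in which the jaws open and shut, and the axes are right-handed (so a half turn about z gives the same grasp; the last joint's range is limited). The gripper opens to 85 mm and grips with 20 to 120 N. Pads are 22 mm wide; open, the fingers measure 114 mm over their backs; the gripper's body (76 mm by 85 mm) begins 54 mm behind the grasp point. The pads swing forward as they close: fully open they stand 13 mm farther back than shut.
Start: joints at [1.124, 0.434, 0.025, 1.573, -0.012, 1.134, -0.075], TCP at [0.211, -0.588, 0.231] pointing down, gripper open.
Joint ranges: [-2.62, 2.62], [-0.44, 2.09], [-1.27, 1.32], [0.08, 2.57], [-1.32, 4.46], [0.12, 2], [-2.74, 2.74]. Speed limits (rad/s): [2.22, 2.22, 3.01, 3.01, 3.14, 3.14, 3.14].

### API

Orientations are given as a 3x3 rotation matrix whose columns are the frame's x, y, z axes.
In Python, from plant import sensors, cams, bot gives the robot as it stands.
- The arm moves only by the tool arm_command, never from a script. Its argument "commands" is a list that holds one entry, the list of rows, each a list of 7 numbers: the finger opening in mm, from 0 to 85.4, then the shift along the tool's x, y, z normalised to -1 to 1, where 1 is 600 mm, then the turn, a rotation vector about the tool's x, y, z normalised to -1 to 1, where 1 is 90 degrees. A call has 1 to 5 rows; each row is the pose to reach, as a shift and turn from the pose commanded when the call began, along the tool's axes at that moment; what a row does not reach only later rows make up. A row lasts 1/12 s, in which the tool goes at most 41.7 mm and 7.16 degrees, less where a joint would pass 70% of its speed; a pose out of reach is approached as far as the arm can. A call with a number of a shift or a turn outside -1 to 1 is refused whole. A call with a gripper value outside its range is refused whole. The fingers move at their own pace and stop on an object; the grip force is fixed at half the most. Time passes only in rows, so rows that repeat a pose let the fingers close. It gives the time, the measured TCP pose, the force and the opening at its end, in the units of the state.
- sensors.state(): the state, without advancing time (a new reading comes with each control period).
- cams.get_image(name): name is "scene" or "top" or "wrist"; returns the picture (384x512x3 uint8, red, green, blue); there is no depth.
- cams.camera_model(name): a dict with "vfov" (degrees; the focal length in pixels is half the picture's height over the tangent of half this angle, whatever the lens; pixels are square), "cx", "cy" (the principal point, pixels), "eye" and "attitude" of the camera in the world. Camera axes: x right, y down, z forward; pixel columns grow to the right and rows downward; lengths in m; the calibration is good to about 2 mm. A picture is of the moment at which its call begins: read the wrist's pose just before it. camera_model takes no time and is no camera call; for the wrist camera it gives the pose at the moment of the call.
- bot.close_job(): hands the job in, once; it reports no verdict.
The state is a dict: "time": time; "joints": joint angles; "joint_vel": joint speeds; "effort": joint torques, N m; "ee_pos": TCP position; "orientation": TCP orientation; "contact_force": force on the tool from outside, world axes, zero at the start; "torque": the same for the moment, N m; "opening": opening from 0.0 (shut) to 1.0 (fully open).
Only numpy, scipy, OpenCV 4.12 (cv2) and the standard library are available. Lean on these libraries where they do the work, as an engineer would, in place of code of your own. Each camera call takes 0.05 s, during which the arm holds its last target. There are 200 camera calls.

### The job

Put the two steel specimens up to air before they go into the spectrometer: lean the long one in the tall stand and the short one in the low stand, each with its foot on the base right up against the stop strip and its top end resting against the back wall. Stand them near the middle of the stand and square to it, broad face to the wall, and let go. Leave the pen pot, the jar and the mouse where they are.

Things in the scene. Friction and masses are not known exactly. Their poses are not given: they have to be found in the camera images.
- long_specimen: Flat steel dog-bone specimen, 180 x 24 x 10 mm, about 270 g: two end tabs 24 mm wide, 45 mm long, joined by a middle 14 mm wide (84 mm clear between shoulders). Both ends and faces alike. Origin: centre of its underside as it starts; own y along its length, x across its width, z through its thickness. Starts lying flat across its cradle (nearer or farther from the robot), underside 30 mm above the bench.
- short_specimen: Flat steel dog-bone specimen, 120 x 24 x 10 mm, about 170 g: two end tabs 24 mm wide, 28 mm long, joined by a middle 14 mm wide (58 mm clear between shoulders). Both ends and faces alike. Origin: centre of its underside as it starts; own y along its length, x across its width, z through its thickness. Starts lying flat across its cradle (nearer or farther from the robot), underside 30 mm above the bench.
- long_specimen_end_a (a point): Middle of the end face of the long specimen at its own -y end (half way through its 10 mm thickness).
- long_specimen_end_b (a point): Middle of the end face of the long specimen at its own +y end (half way through its 10 mm thickness).
- short_specimen_end_a (a point): Middle of the end face of the short specimen at its own -y end (half way through its 10 mm thickness).
- short_specimen_end_b (a point): Middle of the end face of the short specimen at its own +y end (half way through its 10 mm thickness).
- tall_stand: The tall, deep stand, fixed, on the left or right. Base 8 mm thick, 100 mm wide (x). Stop strip across its -y side, top 22 mm above the bench, 12 mm thick, inner face at y = -53 mm. Plain upright wall across its +y side, 175 mm high, 10 mm thick, inner face at y = +53 mm. No sides. Origin: on the bench midway between stop and wall. The long specimen leaning in it slopes 57 degrees from level.
- low_stand: The low, shallow stand, fixed, on the left or right. Base 8 mm thick, 100 mm wide (x). Stop strip across its -y side, top 22 mm above the bench, 12 mm thick, inner face at y = -37 mm. Plain upright wall across its +y side, 125 mm high, 10 mm thick, inner face at y = +37 mm. No sides. Origin: on the bench midway between stop and wall. The short specimen leaning in it slopes 57 degrees from level.
- cradle_a: Low black cradle, fixed, on which the long specimen starts: base 60 x 116 mm, 4 mm thick, with two cross ridges (44 mm along x, 10 mm thick) at y = -43 and +43 mm, tops 30 mm above the bench; fingers have room between the ridges. Origin: centre of the underside.
- cradle_b: Low black cradle, fixed, on which the short specimen starts: base 60 x 116 mm, 4 mm thick, with two cross ridges (44 mm along x, 10 mm thick) at y = -43 and +43 mm, tops 30 mm above the bench; fingers have room between the ridges. Origin: centre of the underside.
- pen_pot: Bystander: round blue pen pot with two pens, 68 mm across, 75 mm high (pens to 130 mm). Origin: centre of the underside.
- sample_jar: Bystander: closed sample jar, 60 mm across, 75 mm high. Origin: centre of the underside.
- mouse: Bystander: black computer mouse, 100 x 58 x 26 mm. Origin: centre of the underside.
There are look-alikes about, which are no part of the job. Leave any green look-alike of the short_specimen alone.

How it is judged:
By the outcome, as a careful person would: the job done as asked, in the order asked, and still so for the second after the job is handed in, with the robot touching nothing.
It also fails if it takes over 70 s, if anything falls off the work surface, if the arm or the gripper's body presses on something with over 40 N, if the wrist force passes 120 N, or if a joint passes its speed limit or range.

## Working session

There is one attempt and no reset: what is moved stays moved. The work goes in short steps, Python scripts to look and compute and a tool call to move; the robot and the scene stay as the last step left them, time stands still between calls to the robot, and variables do not carry over. Pictures are saved under pics/ and viewed, about 8 in all and at most 12, crops included, and the job is handed in when it is done.

Besides the shell and the picture viewer there is one more tool, called after "Emit:" by a JSON object that holds its "method" and its "body". arm_command: Moves the arm, as the interface text tells. Scaled input: -1 to 1 covers 600 mm each way for a shift and 90 degrees each way for a turn. Its arguments: {"type":"object","properties":{"commands":{"type":"array","items":{"type":"array","items":{"type":"array","items":{"type":"number"}}}}},"required":["commands"]}

```bash
ls; mkdir -p pics; python3 - <<'E'
from plant import sensors,cams,bot
import cv2
for n in ("scene","top"):
    cv2.imwrite(f"pics/{n}0.png",cv2.resize(cams.get_image(n)[:,:,::-1],(800,600),interpolation=cv2.INTER_CUBIC))
    print(n,cams.camera_model(n))
print(cams.camera_model("wrist"))
print(sensors.state())
E
```

```text
pics
scene {'vfov': 54.55791840521435, 'cx': 256.5093281522157, 'cy': 184.71728327373287, 'eye': array([ 1.25679666, -0.20009717,  0.84568745]), 'attitude': array([[ 0.13999881,  0.7209897 , -0.67865616],
       [ 0.98992871, -0.08737413,  0.11138629],
       [ 0.02101137, -0.68741517, -0.72596068]])}
top {'vfov': 56.312761003007175, 'cx': 253.2996496737616, 'cy': 193.03013910208884, 'eye': array([ 0.46732428, -0.05719562,  1.1681663 ]), 'attitude': array([[-0.02591161, -0.99746881,  0.06621609],
       [-0.99953289,  0.02477758, -0.01789057],
       [ 0.01620461, -0.06664873, -0.99764491]])}
{'vfov': 63.542644553718745, 'cx': 256.89335603821297, 'cy': 193.33301666847478, 'eye': array([ 0.28366172, -0.56269269,  0.37399879]), 'attitude': array([[ 0.33852209, -0.89609252, -0.28709058],
       [-0.94095615, -0.32305345, -0.10118291],
       [-0.00207635,  0.3043923 , -0.9525445 ]])}
{'time': 0.1, 'joints': array([ 1.12439846,  0.43513512,  0.02493147,  1.5739869 , -0.01160052,
        1.13394228, -0.07510401]), 'joint_vel': array([ 7.57065263e-05,  2.80837441e-06,  9.30837035e-04, -2.65706407e-03,
        1.87187856e-03, -1.19418783e-03, -8.54166318e-04]), 'effort': array([ 4.71088497e-03, -6.71763039e+01,  1.02896668e+00, -3.16904461e+01,
        1.58819812e-02,  7.15142582e-03,  2.91498418e-05]), 'ee_pos': array([ 0.21049917, -0.58803611,  0.23062266]), 'orientation': array([[ 3.37031598e-01, -9.41493179e-01, -5.43384823e-04],
       [-9.41492407e-01, -3.37032020e-01,  1.21061770e-03],
       [-1.32292639e-03,  1.03576269e-04, -9.99999120e-01]]), 'contact_force': array([-0.15158261,  1.01808692, -0.92549935]), 'torque': array([-0.02067215,  0.0144952 ,  0.0218231 ]), 'opening': 1.0023886112207119}
```

View pics/top0.png

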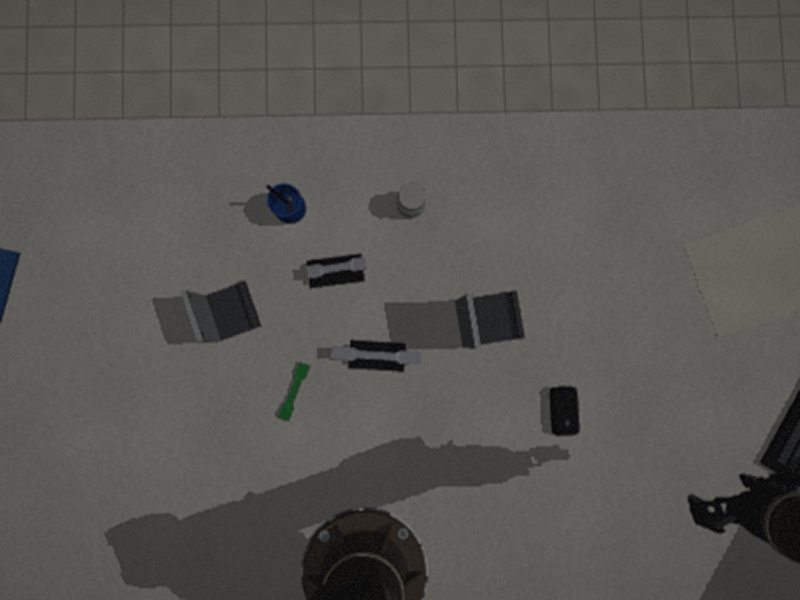

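View pics/scene0.png

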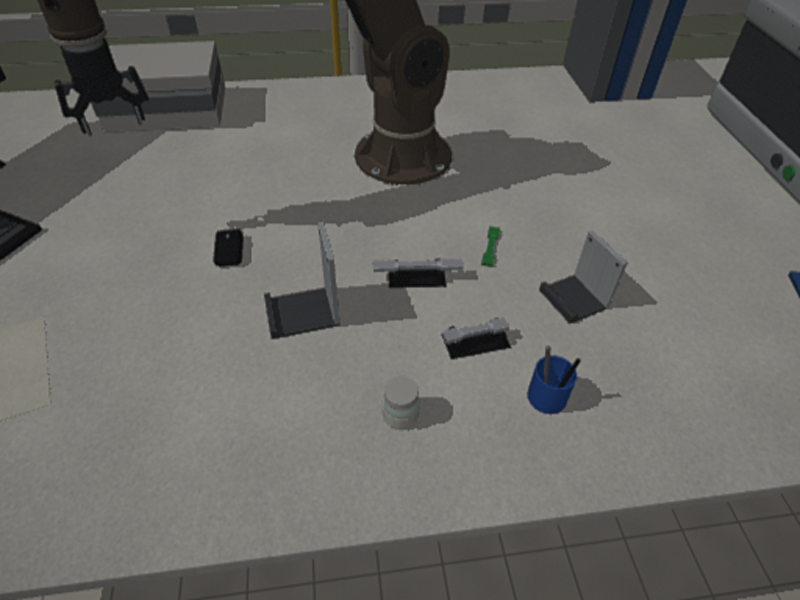

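The top picture shows the tall stand at right (490,320), with its wall on the +y side, and the low stand at left (210,312). The long specimen is on the near cradle (375,355) and the short one on the far cradle (337,268). The green look-alike is at (293,392). I'll crop closer to measure.

```bash
cat > h.py <<'E'
from plant import sensors,cams,bot
import numpy as np,cv2
def ray(n,uv,H=384,m=None):
    m=m or cams.camera_model(n);f=H/2/np.tan(np.radians(m['vfov']/2))
    d=np.array([(uv[0]-m['cx'])/f,(uv[1]-m['cy'])/f,1.]);return m['eye'],m['attitude']@d
def pz(n,uv,z,m=None):
    e,d=ray(n,uv,m=m);return e+d*(z-e[2])/d[2]
def proj(n,p,m=None):
    m=m or cams.camera_model(n);f=192/np.tan(np.radians(m['vfov']/2))
    c=m['attitude'].T@(np.array(p)-m['eye']);return np.array([m['cx']+f*c[0]/c[2],m['cy']+f*c[1]/c[2]])
E
python3 - <<'E'
from h import *
im=cams.get_image("top")[:,:,::-1]
c=im[148:262,92:342];c=cv2.convertScaleAbs(c,alpha=1.6)
cv2.imwrite("pics/topc.png",cv2.resize(c,None,fx=3.2,fy=3.2,interpolation=cv2.INTER_CUBIC))
E
```

```text
(no output)
```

View pics/topc.png

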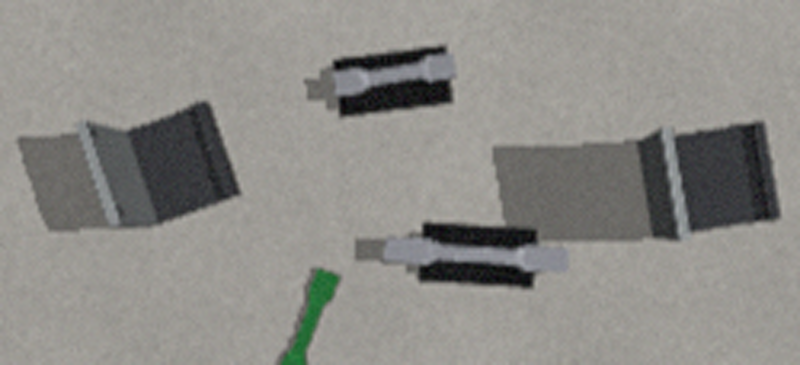

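The crop shows the long specimen's ends at about (384,250) and (567,260), and the short one's at (336,82) and (455,66). The wall tops and stop strips of both stands are clear.

```bash
python3 - <<'E'
from h import *
q=lambda u,v,z:pz("top",((u+.5)/3.2-.5+92,(v+.5)/3.2-.5+148),z)
def seg(n,a,b,z,L=None):
    A,B=q(*a,z),q(*b,z);d=B-A;print(n,A[:2].round(4),B[:2].round(4),"mid",((A+B)/2)[:2].round(4),"len",np.hypot(*d[:2]).round(4),"ang",np.degrees(np.arctan2(d[1],d[0])).round(1))
seg("long",(567,260),(384,250),.04)
seg("short",(455,66),(336,82),.04)
seg("cradA +x edge",(537,229),(424,223),.004)
seg("cradA -x edge",(532,288),(419,280),.004)
seg("cradB +x",(445,47),(333,60),.004)
seg("cradB -x",(452,102),(341,115),.004)
seg("tall wall top in",(690,238),(674,127),.175)
seg("tall wall top out",(676,238),(660,128),.175)
seg("tall stop out",(778,218),(762,122),.022)
seg("tall stop in",(763,220),(746,125),.022)
seg("low wall in",(119,224),(90,122),.125)
seg("low wall out",(107,222),(78,121),.125)
seg("low stop out",(240,195),(208,101),.022)
seg("low stop in",(222,200),(192,106),.022)
E
```

```text
long [ 0.4284 -0.1232] [0.4428 0.0554] mid [ 0.4356 -0.0339] len 0.1792 ang 85.4
short [ 0.6222 -0.0179] [0.6091 0.0997] mid [0.6156 0.0409] len 0.1183 ang 96.4
cradA +x edge [ 0.4591 -0.0958] [0.4682 0.0182] mid [ 0.4636 -0.0388] len 0.1144 ang 85.5
cradA -x edge [ 0.4    -0.0892] [0.411  0.0244] mid [ 0.4055 -0.0324] len 0.1141 ang 84.4
cradB +x [ 0.6469 -0.0069] [0.6362 0.1074] mid [0.6416 0.0502] len 0.1148 ang 95.3
cradB -x [ 0.5903 -0.0128] [0.5798 0.1001] mid [0.585  0.0437] len 0.1134 ang 95.3
tall wall top in [ 0.4491 -0.2223] [ 0.5457 -0.2118] mid [ 0.4974 -0.217 ] len 0.0971 ang 6.2
tall wall top out [ 0.4495 -0.2101] [ 0.5451 -0.1995] mid [ 0.4973 -0.2048] len 0.0963 ang 6.3
tall stop out [ 0.464  -0.3366] [ 0.5607 -0.3244] mid [ 0.5123 -0.3305] len 0.0975 ang 7.2
tall stop in [ 0.4624 -0.3215] [ 0.558  -0.3082] mid [ 0.5102 -0.3148] len 0.0966 ang 7.9
low wall in [0.4743 0.285 ] [0.5673 0.3108] mid [0.5208 0.2979] len 0.0965 ang 15.6
low wall out [0.4764 0.2957] [0.5684 0.3216] mid [0.5224 0.3087] len 0.0956 ang 15.7
low stop out [0.5006 0.1991] [0.5953 0.23  ] mid [0.548  0.2145] len 0.0996 ang 18.1
low stop in [0.4961 0.2169] [0.5907 0.2459] mid [0.5434 0.2314] len 0.0989 ang 17.1
```

```bash
cat >> h.py <<'E'
from scipy.spatial.transform import Rotation as Ro
def RR(yaw,a):
    y,a=np.radians([yaw,a]);sx=np.array([np.cos(y),np.sin(y),0]);sy=np.array([-np.sin(y),np.cos(y),0])
    z=np.sin(a)*sy-np.array([0,0,np.cos(a)]);return np.stack([sx,np.cross(z,sx),z],1)
def row(gp,yaw,a,p0=None,R0=None):
    "grasp point target, yaw, tilt -> 6 numbers from pose (default measured); returns TCP pose for chaining"
    if p0 is None:
        s=sensors.state();p0,R0=s['ee_pos'],s['orientation']
    R=RR(yaw,a);p=np.array(gp)+.019*R[:,2]
    d=R0.T@(p-p0)/.6;r=Ro.from_matrix(R0.T@R).as_rotvec()/(np.pi/2)
    print("mm",np.linalg.norm(d*600).round(1),"deg",(np.linalg.norm(r)*90).round(1),"->",np.r_[d,r].round(4).tolist())
    return p,R
def rep():
    s=sensors.state();R=s['orientation'];g=s['ee_pos']-.019*R[:,2]
    print("t",s['time'],"gp",g.round(4),"yaw",np.degrees(np.arctan2(R[1,0],R[0,0])).round(2),"tilt",np.degrees(np.arctan2(np.hypot(R[0,2],R[1,2])*np.sign(R[1,2]),-R[2,2])).round(2),"xz",R[2,0].round(4),"F",s['contact_force'].round(1),"open",round(s['opening'],3),"j",s['joints'].round(2))
E
python3 - <<'E'
from h import *
row((.436,-.034,.20),-4.6,-20)
E
```

```text
mm 594.0 deg 68.4 -> [-0.7329, -0.6606, 0.0818, -0.1976, 0.128, -0.7222]
```

```bash
cat >> h.py <<'E'
def path(wps,p=None,R=None):
    for w in wps: p,R=row(*w,p,R)
E
python3 - <<'E'
from h import *
path([((.23,-.40,.25),-48,-5),((.33,-.215,.25),-26,-12),((.436,-.034,.20),-4.6,-20)])
E
```

```text
mm 187.9 deg 22.9 -> [-0.2832, -0.1337, -0.0002, -0.0549, 0.0116, -0.2476]
mm 207.9 deg 23.1 -> [-0.1151, -0.3255, -0.0291, -0.0768, 0.0362, -0.2419]
mm 213.6 deg 22.8 -> [0.0305, -0.3546, 0.0086, -0.0879, 0.0656, -0.2288]
```

Emit:
{"method": "arm_command", "body": {"commands": [[[85, -0.283, -0.134, 0, -0.055, 0.012, -0.248], [85, -0.283, -0.134, 0, -0.055, 0.012, -0.248], [85, -0.283, -0.134, 0, -0.055, 0.012, -0.248], [85, -0.283, -0.134, 0, -0.055, 0.012, -0.248], [85, -0.283, -0.134, 0, -0.055, 0.012, -0.248]]]}}

```text
time: 0.57
ee_pos: [0.2296, -0.3964, 0.2309]
orientation: [[0.674, -0.736, -0.065], [-0.739, -0.672, -0.059], [-0.0, 0.087, -0.996]]
contact_force: [1.0, 0.5, -0.2]
opening: 0.997
```

Emit:
{"method": "arm_command", "body": {"commands": [[[85, -0.115, -0.325, -0.029, -0.077, 0.036, -0.242], [85, -0.115, -0.325, -0.029, -0.077, 0.036, -0.242], [85, -0.115, -0.325, -0.029, -0.077, 0.036, -0.242], [85, -0.115, -0.325, -0.029, -0.077, 0.036, -0.242], [85, -0.115, -0.325, -0.029, -0.077, 0.036, -0.242]]]}}

```text
time: 0.98
ee_pos: [0.3286, -0.2167, 0.2316]
orientation: [[0.901, -0.425, -0.09], [-0.434, -0.88, -0.19], [0.002, 0.211, -0.978]]
contact_force: [0.8, -0.5, -0.4]
opening: 0.993
```

```bash
python3 - <<'E'
from h import *
rep(); row((.436,-.034,.20),-4.6,-20)
E
```

```text
t 0.9833 gp [ 0.3303 -0.213   0.2502] yaw -25.75 tilt -12.16 xz 0.0018 F [ 0.8 -0.5 -0.4] open 0.993 j [ 0.61  0.08 -0.38  2.08  0.28  1.04 -0.37]
mm 211.9 deg 22.5 -> [0.0328, -0.3516, 0.0087, -0.086, 0.0641, -0.2263]
```

Emit:
{"method": "arm_command", "body": {"commands": [[[85, 0.033, -0.352, 0.009, -0.086, 0.064, -0.226], [85, 0.033, -0.352, 0.009, -0.086, 0.064, -0.226], [85, 0.033, -0.352, 0.009, -0.086, 0.064, -0.226], [85, 0.033, -0.352, 0.009, -0.086, 0.064, -0.226], [85, 0.033, -0.352, 0.009, -0.086, 0.064, -0.226]]]}}

```text
time: 1.4
ee_pos: [0.4343, -0.0439, 0.1824]
orientation: [[0.997, -0.076, -0.027], [-0.081, -0.937, -0.341], [0.0, 0.342, -0.94]]
contact_force: [1.2, -1.2, 0.1]
opening: 0.994
```

```bash
python3 - <<'E'
from h import *
rep(); m=cams.camera_model("wrist"); im=cams.get_image("wrist")[:,:,::-1]
import pickle; pickle.dump(m,open("w1.pkl","wb"))
cv2.imwrite("pics/w1.png",cv2.resize(cv2.convertScaleAbs(im,alpha=1.5),(800,600),interpolation=cv2.INTER_CUBIC))
for p in [(.4284,-.1232,.04),(.4428,.0554,.04)]: print(proj("wrist",p,m)*800/512)
E
```

```text
t 1.4 gp [ 0.4349 -0.0374  0.2003] yaw -4.63 tilt -19.98 xz 0.0001 F [ 1.2 -1.2  0.1] open 0.994 j [ 0.19  0.3  -0.59  2.03  0.54  1.09 -0.78]
[401.982628   310.82187224]
[402.80308397  -9.36916459]
```

View pics/w1.png

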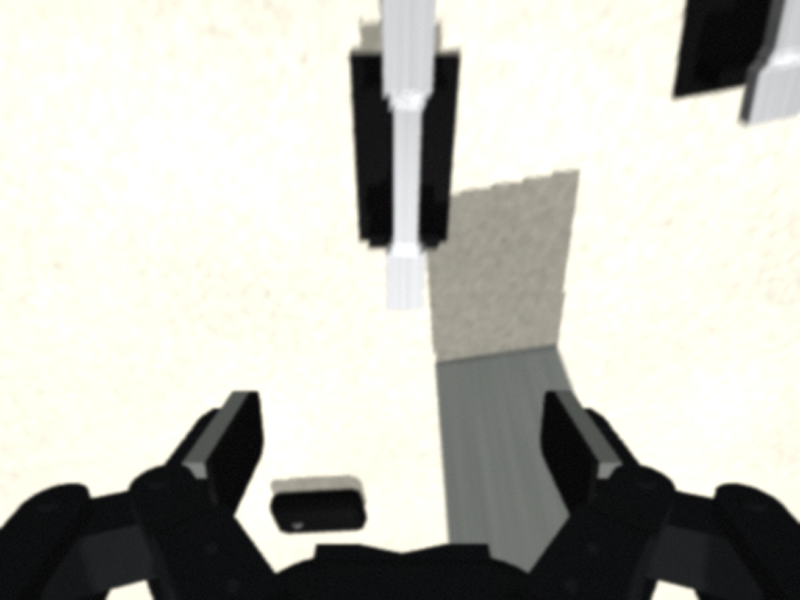

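The wrist view agrees with the top measurement: the long specimen's near end is at (404,309), and I predicted (402,311). The bottom outer edge of the tall stand's wall runs from (437,363) to (555,346), which I can use as a second check.

```bash
python3 - <<'E'
from h import *
import pickle; m=pickle.load(open("w1.pkl","rb"))
q=lambda u,v,z:pz("wrist",(u/1.5625,v/1.5625),z,m)
A,B=q(404,309,.04),q(409,50,.04);d=B-A;print(A,B,np.degrees(np.arctan2(d[1],d[0])))
print("near ctr",A[:2]+.09*d[:2]/np.hypot(*d[:2]))
S=[q(424,280,.04),q(387,280,.04)];print(S)
A,B=q(437,363,0),q(555,346,0);d=B-A;print(A,B,np.hypot(*d[:2]),np.degrees(np.arctan2(d[1],d[0])),(A+B)/2)
path([((.4355,-.034,.06),-4.6,-20),((.4355,-.034,.034),-4.6,-20)])
E
```

```text
[ 0.42984999 -0.12176775  0.04      ] [0.44387303 0.03186807 0.04      ] 84.78480198059958
near ctr [ 0.43803069 -0.03214032]
[array([ 0.44421202, -0.09944647,  0.04      ]), array([ 0.42092333, -0.09759916,  0.04      ])]
[ 0.45082938 -0.21339767  0.        ] [ 0.547355   -0.20161144  0.        ] 0.09724253826771663 6.961620739053482 [ 0.49909219 -0.20750456  0.        ]
mm 138.7 deg 0.5 -> [-0.0057, -0.0705, 0.2201, -0.0048, -0.0019, 0.0023]
mm 26.0 deg 0.0 -> [0.0, -0.0148, 0.0407, 0.0, 0.0, 0.0]
```

Emit:
{"method": "arm_command", "body": {"commands": [[[70, -0.0034, -0.0218, 0.065, -0.0048, -0.0034, 0.0065], [70, -0.0034, -0.0435, 0.13, -0.0048, -0.0034, 0.0065], [70, -0.0034, -0.065, 0.195, -0.0048, -0.0034, 0.0065], [70, -0.0034, -0.078, 0.235, -0.0048, -0.0034, 0.0065], [70, -0.0034, -0.087, 0.26, -0.0048, -0.0034, 0.0065]]]}}

```text
time: 1.87
ee_pos: [0.4299, -0.0509, 0.0156]
orientation: [[0.995, -0.088, -0.039], [-0.096, -0.933, -0.346], [-0.006, 0.348, -0.937]]
contact_force: [-0.1, 0.8, 0.7]
opening: 0.818
```

```bash
python3 - <<'E'
from h import *
rep()
E
```

```text
t 1.8667 gp [ 0.4306 -0.0443  0.0334] yaw -5.5 tilt -20.4 xz -0.0058 F [-0.1  0.8  0.7] open 0.818 j [ 0.07  0.58 -0.47  2.19  0.84  0.8  -1.15]
```

Emit:
{"method": "arm_command", "body": {"commands": [[[70, 0, 0, 0, 0, 0, 0], [70, 0, 0, 0, 0, 0, 0]]]}}

```text
time: 2.03
ee_pos: [0.4312, -0.0505, 0.0181]
orientation: [[0.995, -0.088, -0.037], [-0.096, -0.933, -0.346], [-0.004, 0.348, -0.937]]
contact_force: [0.7, -0.3, 0.1]
opening: 0.818
```

```bash
python3 - <<'E'
from h import *
rep(); row((.437,-.033,.034),-5,-20)
E
```

```text
t 2.0333 gp [ 0.4319 -0.0439  0.036 ] yaw -5.48 tilt -20.38 xz -0.0036 F [ 0.7 -0.3  0.1] open 0.818 j [ 0.07  0.57 -0.47  2.18  0.83  0.81 -1.15]
mm 12.3 deg 0.7 -> [0.0069, -0.019, -0.0035, 0.0043, 0.004, -0.0043]
```

Emit:
{"method": "arm_command", "body": {"commands": [[[70, 0.007, -0.019, -0.0035, 0.004, 0.004, -0.004], [70, 0.007, -0.019, -0.0035, 0.004, 0.004, -0.004], [70, 0.007, -0.019, -0.0035, 0.004, 0.004, -0.004]]]}}

```text
time: 2.28
ee_pos: [0.4384, -0.0383, 0.0175]
orientation: [[0.996, -0.083, -0.025], [-0.087, -0.936, -0.34], [0.005, 0.341, -0.94]]
contact_force: [-1.3, -0.5, 0.1]
opening: 0.82
```

```bash
python3 - <<'E'
from h import *
rep(); row((.437,-.033,.034),-5,-20)
m=cams.camera_model("wrist"); im=cams.get_image("wrist")[:,:,::-1]
cv2.imwrite("pics/w2.png",cv2.convertScaleAbs(im,alpha=1.2))
rep()
E
```

```text
t 2.2833 gp [ 0.4389 -0.0318  0.0354] yaw -4.98 tilt -19.92 xz 0.0049 F [-1.3 -0.5  0.1] open 0.82 j [ 0.05  0.58 -0.47  2.17  0.83  0.81 -1.16]
mm 2.7 deg 0.3 -> [-0.0031, 0.0014, 0.0029, -0.0009, -0.003, -0.0009]
t 2.3333 gp [ 0.4384 -0.0324  0.0352] yaw -5.01 tilt -19.96 xz 0.0042 F [ 0.2  0.1 -0.3] open 0.817 j [ 0.05  0.58 -0.47  2.17  0.83  0.81 -1.16]
```

View pics/w2.png

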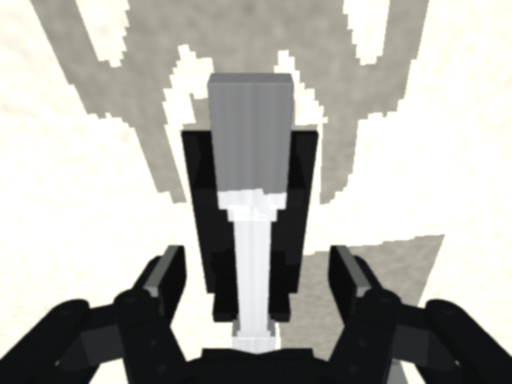

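The fingers stand either side of the narrow middle, centred within about 1 mm (specimen at x≈254, finger centre 257). Closing.

Emit:
{"method": "arm_command", "body": {"commands": [[[0, -0.002, 0.001, 0.002, 0, -0.002, 0], [0, -0.002, 0.001, 0.002, 0, -0.002, 0], [0, -0.002, 0.001, 0.002, 0, -0.002, 0], [0, -0.002, 0.001, 0.002, 0, -0.002, 0], [0, -0.002, 0.001, 0.002, 0, -0.002, 0]]]}}

```text
time: 2.75
ee_pos: [0.4357, -0.0403, 0.0157]
orientation: [[0.996, -0.083, -0.031], [-0.089, -0.936, -0.341], [-0.001, 0.342, -0.94]]
contact_force: [-1.0, 0.1, 5.2]
opening: 0.151
```

Emit:
{"method": "arm_command", "body": {"commands": [[[0, 0, 0, 0, 0, 0, 0], [0, 0, 0, 0, 0, 0, 0], [0, 0, 0, 0, 0, 0, 0], [0, 0, 0, 0, 0, 0, 0]]]}}

```text
time: 3.08
ee_pos: [0.4357, -0.0403, 0.0157]
orientation: [[0.996, -0.083, -0.031], [-0.089, -0.936, -0.341], [-0.001, 0.342, -0.94]]
contact_force: [-1.3, 0.1, 5.9]
opening: 0.148
```

```bash
python3 - <<'E'
from h import *
rep()
E
```

```text
t 3.0833 gp [ 0.4363 -0.0338  0.0335] yaw -5.09 tilt -20.02 xz -0.0007 F [-1.3  0.1  5.9] open 0.148 j [ 0.06  0.58 -0.47  2.17  0.83  0.81 -1.16]
```

```bash
cat >> h.py <<'E'
ST=dict(tall=(np.array([.505,-.2675]),7.,.053,.18),low=(np.array([.535,.2625]),16.,.037,.12))
def stand(n,th,lift=0.,dy=0.,dx=0.,off=0.):
    "specimen slope th, foot at stop: grasp point in world (off: gp along specimen from its centre, + towards top)"
    O,yaw,h,L=ST[n];t=np.radians(th);c,s=np.cos(t),np.sin(t)
    cy=-h+L/2*c+.005*s+dy+off*c;cz=.008+L/2*s+.005*c+lift+off*s
    a=np.radians(yaw);xy=O+dx*np.array([np.cos(a),np.sin(a)])+cy*np.array([-np.sin(a),np.cos(a)])
    return (*xy,cz)
E
python3 - <<'E'
from h import *
g=stand("tall",62,.20,.002);print(g)
path([((.4363,-.0338,.20),-5,-20),((.46,-.13,.295),0,7),(g,7,42)])
E
```

```text
(np.float64(0.5055280380972788), np.float64(-0.27180052519140635), np.float64(0.2898126411712329))
mm 166.5 deg 0.1 -> [-0.0002, 0.095, -0.2607, 0.0002, 0.0008, -0.0008]
mm 130.6 deg 27.5 -> [0.053, 0.1866, -0.0988, 0.2998, 0.0063, -0.0557]
mm 138.7 deg 35.7 -> [0.0733, 0.2176, -0.026, 0.3884, -0.0328, -0.0719]
```

Emit:
{"method": "arm_command", "body": {"commands": [[[0, 0, 0.024, -0.065, 0, 0, 0], [0, 0, 0.048, -0.13, 0, 0, 0], [0, 0, 0.072, -0.195, 0, 0, 0], [0, 0, 0.095, -0.26, 0, 0, 0], [0, 0, 0.095, -0.26, 0, 0, 0]]]}}

```text
time: 3.5
ee_pos: [0.4389, -0.0391, 0.1878]
orientation: [[0.996, -0.086, -0.022], [-0.088, -0.937, -0.339], [0.008, 0.34, -0.94]]
contact_force: [1.2, 0.5, -3.3]
opening: 0.15
```

Emit:
{"method": "arm_command", "body": {"commands": [[[0, 0.013, 0.047, -0.025, 0.075, 0.0016, -0.014], [0, 0.026, 0.094, -0.05, 0.15, 0.0032, -0.028], [0, 0.039, 0.14, -0.075, 0.225, 0.0048, -0.042], [0, 0.053, 0.187, -0.099, 0.3, 0.0063, -0.056], [0, 0.053, 0.187, -0.099, 0.3, 0.0063, -0.056]]]}}

```text
time: 3.92
ee_pos: [0.4603, -0.1271, 0.2759]
orientation: [[1.0, -0.004, -0.001], [-0.004, -0.995, 0.101], [-0.001, -0.101, -0.995]]
contact_force: [0.8, 0.8, -4.7]
opening: 0.153
```

```bash
python3 - <<'E'
from h import *
rep()
E
```

```text
t 3.9167 gp [ 0.4603 -0.129   0.2948] yaw -0.21 tilt 5.77 xz -0.0014 F [ 0.8  0.8 -4.7] open 0.153 j [ 0.73  0.24 -0.59  1.79  0.03  1.17  0.13]
```

Emit:
{"method": "arm_command", "body": {"commands": [[[0, 0.015, 0.044, -0.005, 0.078, -0.0066, -0.0144], [0, 0.029, 0.087, -0.01, 0.156, -0.0132, -0.0288], [0, 0.044, 0.131, -0.016, 0.234, -0.02, -0.0432], [0, 0.059, 0.174, -0.021, 0.312, -0.0264, -0.0576], [0, 0.0733, 0.2176, -0.026, 0.388, -0.033, -0.072]]]}}

```text
time: 4.33
ee_pos: [0.5022, -0.2614, 0.2761]
orientation: [[0.993, 0.081, -0.08], [0.114, -0.752, 0.649], [-0.007, -0.654, -0.756]]
contact_force: [2.6, 0.1, -2.3]
opening: 0.142
```

Emit:
{"method": "arm_command", "body": {"commands": [[[0, 0, 0, 0, 0, 0, 0], [0, 0, 0, 0, 0, 0, 0], [0, 0, 0, 0, 0, 0, 0]]]}}

```text
time: 4.58
ee_pos: [0.5026, -0.2583, 0.2746]
orientation: [[0.993, 0.08, -0.083], [0.115, -0.753, 0.648], [-0.011, -0.653, -0.757]]
contact_force: [0.5, 0.7, -2.8]
opening: 0.148
```

```bash
python3 - <<'E'
from h import *
rep(); row(stand("tall",62,.20,.002),7,42)
m=cams.camera_model("wrist"); im=cams.get_image("wrist")[:,:,::-1]
import pickle; pickle.dump(m,open("w3.pkl","wb"))
cv2.imwrite("pics/w3.png",cv2.resize(cv2.convertScaleAbs(im,alpha=1.2),(800,600),interpolation=cv2.INTER_CUBIC))
E
```

```text
t 4.5833 gp [ 0.5042 -0.2706  0.289 ] yaw 6.61 tilt 40.79 xz -0.0106 F [ 0.5  0.7 -2.8] open 0.148 j [ 0.99  0.71 -0.57  1.3  -0.22  1.64  0.6 ]
mm 2.0 deg 1.4 -> [0.0021, 0.0001, -0.0025, 0.0135, 0.0022, -0.0077]
```

View pics/w3.png

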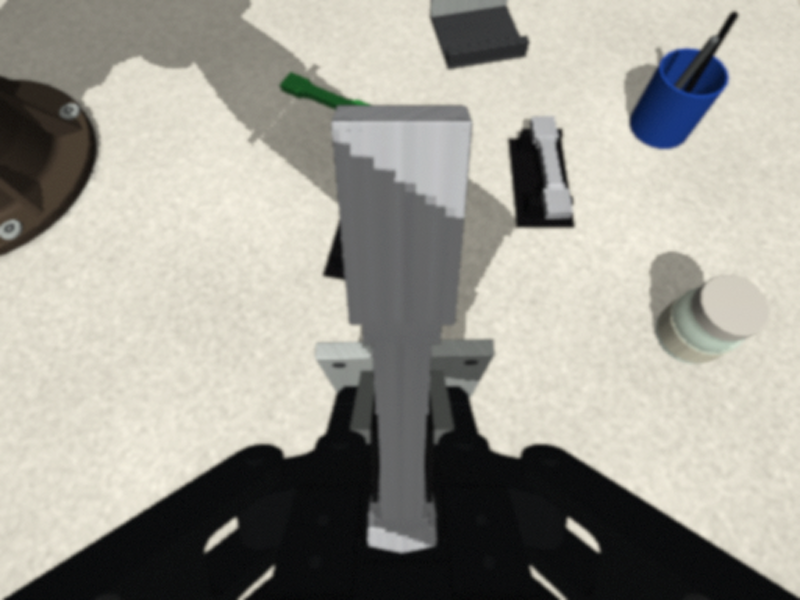

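The wrist view shows the long specimen held squarely. Its top end edge runs from (333,121) to (471,121), its shoulders are at (350,323) and (458,323), and the wall top runs from (317,345) to (494,342). I'll solve its in-hand pose from these.

```bash
cat >> h.py <<'E'
def inhand(m,px,L,tab,sc=1.5625):
    "px: end upper L,R; end lower L,R; shoulder upper L,R -> specimen pose; specimen frame x across,y along(top +),z up-face"
    x=.012;o=np.array([[-x,L/2,.005],[x,L/2,.005],[-x,L/2,-.005],[x,L/2,-.005],[-x,L/2-tab,.005],[x,L/2-tab,.005]])
    f=192/np.tan(np.radians(m['vfov']/2));K=np.array([[f,0,m['cx']],[0,f,m['cy']],[0,0,1.]])
    ok,rv,tv=cv2.solvePnP(o,np.array(px,float)/sc,K,None,flags=cv2.SOLVEPNP_ITERATIVE)
    pr=cv2.projectPoints(o,rv,tv,K,None)[0][:,0]*sc;print("resid px",(pr-px).round(1).tolist())
    R=m['attitude']@cv2.Rodrigues(rv)[0];c=m['eye']+m['attitude']@tv[:,0]
    u=R[:,1];print("centre",c.round(4),"slope",np.degrees(np.arcsin(u[2])).round(2),"yaw",np.degrees(np.arctan2(-u[0],u[1])).round(2),"x-roll",np.degrees(np.arcsin(R[2,0])).round(2))
    s=sensors.state();g=s['ee_pos']-.019*s['orientation'][:,2];print("centre-gp in tool mm",(s['orientation'].T@(c-g)*1e3).round(1),"along",(u@(g-c)*1e3).round(1))
E
python3 - <<'E'
from h import *
import pickle; m=pickle.load(open("w3.pkl","rb"))
inhand(m,[(333,121),(471,121),(336,106),(467,106),(350,323),(458,323)],.18,.045)
s=sensors.state();R=s['orientation'];g=s['ee_pos']-.019*R[:,2]
# expected if specimen at gp, slope = tilt+20
q=RR(7,0)
t=np.radians(np.degrees(np.arccos(-R[2,2]))+20)
a=np.radians(6.6);u=np.array([-np.sin(a)*np.cos(t),np.cos(a)*np.cos(t),np.sin(t)]);x=R[:,0];n=np.cross(x,u)
for X,Y,Z in [(-12,90,5),(12,90,5),(-12,90,-5),(12,90,-5),(-12,45,5),(12,45,5)]: print((proj("wrist",g+(X*x+Y*u+Z*n)/1e3,m)*1.5625).round(0))
w=lambda u,v:pz("wrist",(u/1.5625,v/1.5625),.175,m)
print("wall top",w(317,345),w(494,342))
E
```

```text
resid px [[-1.1, 1.0], [0.7, -0.2], [2.2, -0.3], [-1.2, -1.4], [0.9, 0.7], [-1.7, 0.3]]
centre [ 0.5049 -0.2722  0.2894] slope 60.21 yaw 6.72 x-roll -0.01
centre-gp in tool mm [ 0.2  3.2 -0.6] along 2.8
[331. 103.]
[472. 103.]
[337.  88.]
[466.  87.]
[350. 310.]
[456. 310.]
wall top [ 0.44818792 -0.21456848  0.175     ] [ 0.54672118 -0.20156198  0.175     ]
```

```bash
sed -i 's/tall=(np.array(\[.505,-.2675\]),7.,/tall=(np.array([.5055,-.2685]),7.1,/' h.py; python3 - <<'E'
from h import *
path([(stand("tall",62,.09,.006,off=.0032),7.1,42.3),(stand("tall",62,.006,.006,off=.0032),7.1,42.3)])
E
```

```text
mm 108.1 deg 1.8 -> [0.0036, 0.1143, 0.1392, 0.0184, 0.0013, -0.0068]
mm 84.0 deg 0.0 -> [0.0, 0.0942, 0.1035, 0.0, 0.0, 0.0]
```

Emit:
{"method": "arm_command", "body": {"commands": [[[0, 0.0012, 0.038, 0.046, 0.018, 0.001, -0.007], [0, 0.0024, 0.076, 0.093, 0.018, 0.001, -0.007], [0, 0.0036, 0.114, 0.139, 0.018, 0.001, -0.007], [0, 0.0036, 0.114, 0.139, 0.018, 0.001, -0.007], [0, 0.0036, 0.114, 0.139, 0.018, 0.001, -0.007]]]}}

```text
time: 5.05
ee_pos: [0.5032, -0.2543, 0.1704]
orientation: [[0.992, 0.092, -0.085], [0.125, -0.735, 0.667], [-0.001, -0.672, -0.74]]
contact_force: [-0.1, -0.5, -0.9]
opening: 0.149
```

```bash
python3 - <<'E'
from h import *
rep(); print(stand("tall",62,.09,.006,off=.0032))
row(stand("tall",62,.006,.006,off=.0032),7.1,42.3)
E
```

```text
t 5.05 gp [ 0.5048 -0.2669  0.1844] yaw 7.18 tilt 42.23 xz -0.0008 F [-0.1 -0.5 -0.9] open 0.149 j [ 0.99  0.81 -0.56  1.4  -0.19  1.48  0.68]
(np.float64(0.5053554496036401), np.float64(-0.26733948008774155), np.float64(0.18263807346838143))
mm 85.8 deg 0.1 -> [0.001, 0.0966, 0.1054, 0.0008, 0.001, 0.0003]
```

Emit:
{"method": "arm_command", "body": {"commands": [[[0, 0.001, 0.032, 0.035, 0.001, 0.001, 0], [0, 0.001, 0.064, 0.07, 0.001, 0.001, 0], [0, 0.001, 0.085, 0.093, 0.001, 0.001, 0], [0, 0.001, 0.0966, 0.1054, 0.001, 0.001, 0], [0, 0.001, 0.0966, 0.1054, 0.001, 0.001, 0]]]}}

```text
time: 5.47
ee_pos: [0.5046, -0.256, 0.0841]
orientation: [[0.992, 0.091, -0.081], [0.122, -0.734, 0.668], [0.002, -0.673, -0.74]]
contact_force: [-0.9, 0.1, -1.3]
opening: 0.151
```

Emit:
{"method": "arm_command", "body": {"commands": [[[0, 0, 0, 0, 0, 0, 0], [0, 0, 0, 0, 0, 0, 0]]]}}

```text
time: 5.63
ee_pos: [0.5056, -0.2564, 0.0855]
orientation: [[0.993, 0.093, -0.079], [0.122, -0.735, 0.667], [0.004, -0.672, -0.741]]
contact_force: [0.3, -1.0, -2.2]
opening: 0.149
```

```bash
python3 - <<'E'
from h import *
rep(); print(stand("tall",62,.006,.006,off=.0032))
row(stand("tall",62,.000,.006,off=.0032),7.1,42.3)
im=cams.get_image("scene")[:,:,::-1]
c=im[125:230,150:240]
cv2.imwrite("pics/s1.png",cv2.resize(c,None,fx=5,fy=5,interpolation=cv2.INTER_CUBIC))
E
```

```text
t 5.6333 gp [ 0.5071 -0.2691  0.0996] yaw 7.0 tilt 42.21 xz 0.0038 F [ 0.3 -1.  -2.2] open 0.149 j [ 0.98  0.91 -0.54  1.44 -0.16  1.35  0.72]
(np.float64(0.5053554496036401), np.float64(-0.26733948008774155), np.float64(0.09863807346838145))
mm 7.4 deg 0.3 -> [-0.0026, 0.0053, 0.0108, 0.001, -0.0025, 0.0008]
```

View pics/s1.png

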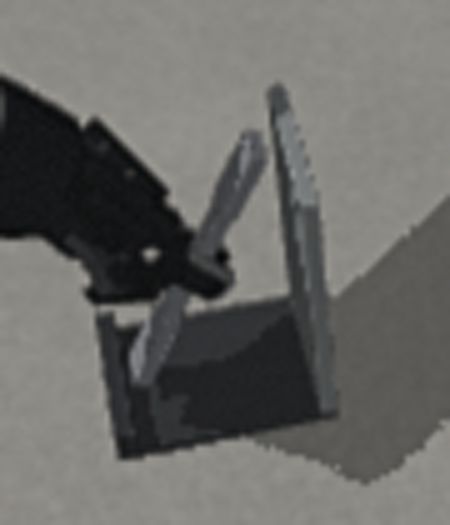

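The scene crop shows the specimen sloping between stop and wall. Its foot is just above the base at (140,380), clear of the strip. Next I lower it to contact.

Emit:
{"method": "arm_command", "body": {"commands": [[[0, -0.002, 0.003, 0.006, 0.001, -0.002, 0], [0, -0.002, 0.0045, 0.009, 0.001, -0.002, 0], [0, -0.002, 0.0055, 0.011, 0.001, -0.002, 0], [0, -0.002, 0.0055, 0.011, 0.001, -0.002, 0]]]}}

```text
time: 6.02
ee_pos: [0.5026, -0.2541, 0.0756]
orientation: [[0.992, 0.09, -0.085], [0.124, -0.732, 0.67], [-0.002, -0.675, -0.738]]
contact_force: [-0.2, 0.1, -2.7]
opening: 0.155
```

```bash
python3 - <<'E'
from h import *
rep(); print(stand("tall",62,0,.006,off=.0032))
s=sensors.state();R=s['orientation'];a=np.radians(7.1)
print("1mm down",(R.T@[0,0,-1]/600).round(5),"1mm to stop",(R.T@[np.sin(a),-np.cos(a),0]/600).round(5))
E
```

```text
t 6.0167 gp [ 0.5042 -0.2668  0.0896] yaw 7.12 tilt 42.45 xz -0.0018 F [-0.2  0.1 -2.7] open 0.155 j [ 0.98  0.92 -0.54  1.45 -0.15  1.34  0.72]
(np.float64(0.5053554496036401), np.float64(-0.26733948008774155), np.float64(0.09263807346838145))
1mm down [0.      0.00112 0.00123] 1mm to stop [-0.       0.00123 -0.00112]
```

Emit:
{"method": "arm_command", "body": {"commands": [[[0, 0, 0.0011, 0.0012, 0, 0, 0], [0, 0, 0.0022, 0.0025, 0, 0, 0], [0, 0, 0.0022, 0.0025, 0, 0, 0]]]}}

```text
time: 6.27
ee_pos: [0.5028, -0.2533, 0.0748]
orientation: [[0.992, 0.091, -0.085], [0.125, -0.731, 0.671], [-0.001, -0.676, -0.737]]
contact_force: [-1.3, 1.5, 5.4]
opening: 0.151
```

Emit:
{"method": "arm_command", "body": {"commands": [[[0, 0, 0.0011, 0.0012, 0, 0, 0], [0, 0, 0.0011, 0.0012, 0, 0, 0]]]}}

```text
time: 6.43
ee_pos: [0.5029, -0.2529, 0.0745]
orientation: [[0.992, 0.092, -0.085], [0.125, -0.731, 0.671], [-0.001, -0.677, -0.736]]
contact_force: [-2.7, 2.6, 10.6]
opening: 0.15
```

```bash
python3 - <<'E'
from h import *
rep()
E
```

```text
t 6.4333 gp [ 0.5045 -0.2657  0.0885] yaw 7.19 tilt 42.58 xz -0.0008 F [-2.7  2.6 10.6] open 0.15 j [ 0.98  0.92 -0.54  1.45 -0.15  1.34  0.72]
```

Emit:
{"method": "arm_command", "body": {"commands": [[[0, 0, 0.004, -0.005, 0, 0, 0], [0, 0, 0.0087, -0.0102, 0, 0, 0], [0, 0, 0.0087, -0.0102, 0, 0, 0], [0, 0, 0.0087, -0.0102, 0, 0, 0]]]}}

```text
time: 6.77
ee_pos: [0.5042, -0.2606, 0.0753]
orientation: [[0.992, 0.092, -0.085], [0.125, -0.73, 0.671], [-0.0, -0.677, -0.736]]
contact_force: [-0.7, 4.1, 6.2]
opening: 0.15
```

Emit:
{"method": "arm_command", "body": {"commands": [[[0, 0, 0.0012, -0.0011, 0, 0, 0], [0, 0, 0.0025, -0.0022, 0, 0, 0], [0, 0, 0.0025, -0.0022, 0, 0, 0]]]}}

```text
time: 7.02
ee_pos: [0.5044, -0.2619, 0.0755]
orientation: [[0.992, 0.092, -0.086], [0.126, -0.73, 0.672], [-0.0, -0.678, -0.735]]
contact_force: [-0.9, 6.0, 7.0]
opening: 0.15
```

```bash
python3 - <<'E'
from h import *
rep(); print(stand("tall",62.2,0,0,off=-.001))
E
```

```text
t 7.0167 gp [ 0.506  -0.2746  0.0894] yaw 7.23 tilt 42.66 xz -0.0004 F [-0.9  6.   7. ] open 0.15 j [ 0.98  0.93 -0.53  1.43 -0.15  1.36  0.73]
(np.float64(0.5063736997975342), np.float64(-0.2755144810246694), np.float64(0.08905963999584193))
```

Emit:
{"method": "arm_command", "body": {"commands": [[[0, 0, 0.0012, -0.0011, 0, 0, 0], [0, 0, 0.0018, -0.0016, 0, 0, 0], [0, 0, 0.0018, -0.0016, 0, 0, 0]]]}}

```text
time: 7.27
ee_pos: [0.5045, -0.2625, 0.0757]
orientation: [[0.992, 0.093, -0.086], [0.127, -0.729, 0.673], [-0.0, -0.679, -0.734]]
contact_force: [-0.8, 8.2, 8.6]
opening: 0.151
```

```bash
python3 - <<'E'
from h import *
rep(); print(sensors.state()['torque'].round(2))
E
```

```text
t 7.2667 gp [ 0.5061 -0.2753  0.0897] yaw 7.28 tilt 42.74 xz -0.0004 F [-0.8  8.2  8.6] open 0.151 j [ 0.98  0.93 -0.53  1.42 -0.15  1.36  0.73]
[1.7  0.44 0.08]
```

```bash
python3 - <<'E'
from h import *
s=sensors.state();R=s['orientation'];g=s['ee_pos']-.019*R[:,2]
d=np.array(stand("tall",58,0,0,off=-.001))-np.array(stand("tall",62.3,0,0,off=-.001));print(d)
p,_=row(g+d,7.2,42.7-4.3)
E
```

```text
[-0.0006928   0.00556216 -0.00299837]
mm 6.0 deg 4.3 -> [0.0001, -0.0011, 0.0099, -0.0482, 0.0008, 0.0005]
```

Emit:
{"method": "arm_command", "body": {"commands": [[[0, 0, -0.0004, 0.0033, -0.016, 0, 0], [0, 0, -0.0008, 0.0066, -0.032, 0, 0], [0, 0, -0.0011, 0.0099, -0.048, 0, 0], [0, 0, -0.0011, 0.0099, -0.048, 0, 0], [0, 0, -0.0011, 0.0099, -0.048, 0, 0]]]}}

```text
time: 7.68
ee_pos: [0.5041, -0.2576, 0.0717]
orientation: [[0.992, 0.099, -0.079], [0.127, -0.778, 0.616], [-0.0, -0.621, -0.784]]
contact_force: [-0.6, 7.5, 7.7]
opening: 0.152
```

```bash
python3 - <<'E'
from h import *
rep(); print(stand("tall",58,0,0,off=-.001))
m=cams.camera_model("wrist")
im=cams.get_image("scene")[:,:,::-1][125:230,150:240]
a=cv2.resize(im,(428,500),interpolation=cv2.INTER_CUBIC)
w=cv2.resize(cams.get_image("wrist")[:,:,::-1],(372,279))
o=np.zeros((500,800,3),np.uint8);o[:,:428]=a;o[:279,428:]=w;cv2.imwrite("pics/s2.png",o)
E
```

```text
t 7.6833 gp [ 0.5056 -0.2693  0.0866] yaw 7.3 tilt 38.37 xz -0.0003 F [-0.6  7.5  7.7] open 0.152 j [ 0.96  0.88 -0.52  1.48 -0.12  1.29  0.71]
(np.float64(0.5056973847605777), np.float64(-0.2700846995289903), np.float64(0.08612587687908793))
```

View pics/s2.png

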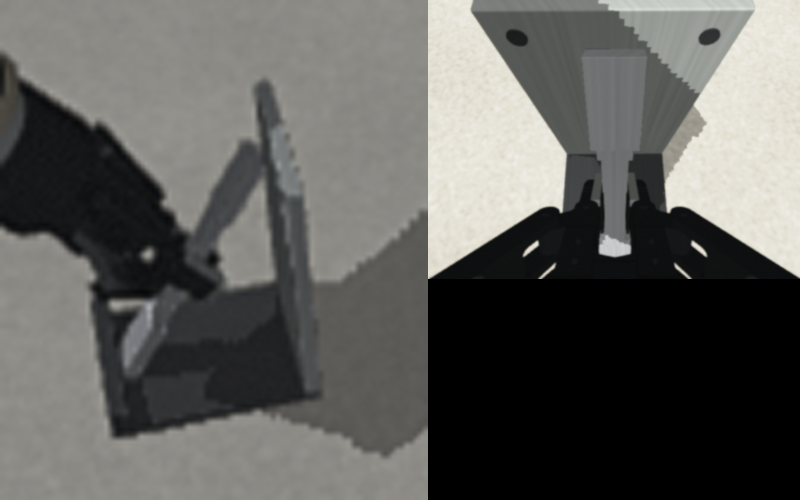

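The top is a few mm short of the wall, the foot is on the base at the strip, and the specimen is centred and square. Releasing now.

Emit:
{"method": "arm_command", "body": {"commands": [[[6, 0, -0.0002, 0.0016, -0.008, 0, 0], [40, 0, -0.0002, 0.0016, -0.008, 0, 0], [50, 0, -0.0002, 0.0016, -0.008, 0, 0], [50, 0, -0.0002, 0.0016, -0.008, 0, 0], [50, 0, -0.0002, 0.0016, -0.008, 0, 0]]]}}

```text
time: 8.2
ee_pos: [0.5034, -0.2612, 0.0688]
orientation: [[0.992, 0.097, -0.076], [0.123, -0.789, 0.602], [-0.002, -0.607, -0.795]]
contact_force: [0.2, 0.6, 0.2]
opening: 0.591
```

Emit:
{"method": "arm_command", "body": {"commands": [[[50, 0, 0, -0.02, 0, 0, 0], [50, 0, 0, -0.05, 0, 0, 0], [50, 0, 0, -0.11, 0, 0, 0], [50, 0, 0, -0.17, 0, 0, 0], [50, 0, 0, -0.2, 0, 0, 0]]]}}

```text
time: 8.62
ee_pos: [0.5132, -0.3363, 0.1673]
orientation: [[0.993, 0.097, -0.073], [0.121, -0.791, 0.6], [0.001, -0.604, -0.797]]
contact_force: [0.4, -0.7, 0.3]
opening: 0.591
```

```bash
python3 - <<'E'
from h import *
rep()
m=cams.camera_model("wrist")
im=cams.get_image("scene")[:,:,::-1][125:230,150:240]
a=cv2.resize(im,(428,500),interpolation=cv2.INTER_CUBIC)
w=cv2.resize(cams.get_image("wrist")[:,:,::-1],(372,279))
o=np.zeros((500,800,3),np.uint8);o[:,:428]=a;o[:279,428:]=w;cv2.imwrite("pics/s3.png",o)
rep()
path([((.50,-.33,.33),7,15),((.52,-.15,.33),8,-8),((.60,.03,.22),6,-20)])
E
```

```text
t 8.6167 gp [ 0.5146 -0.3477  0.1825] yaw 6.95 tilt 37.18 xz 0.0006 F [ 0.4 -0.7  0.3] open 0.591 j [ 0.99  0.85 -0.5   1.24 -0.12  1.55  0.71]
t 8.7167 gp [ 0.515  -0.3477  0.1818] yaw 6.89 tilt 37.11 xz 0.0016 F [-0.   0.4 -0.7] open 0.59 j [ 0.99  0.85 -0.51  1.25 -0.12  1.54  0.71]
mm 146.1 deg 22.1 -> [-0.021, -0.1628, -0.1798, -0.2457, -0.0015, -0.0006]
mm 173.8 deg 23.0 -> [0.0697, -0.2713, 0.0735, -0.2555, -0.0007, -0.0112]
mm 222.2 deg 12.2 -> [0.1734, -0.2948, 0.1421, -0.1333, -0.0054, 0.0216]
```

View pics/s3.png

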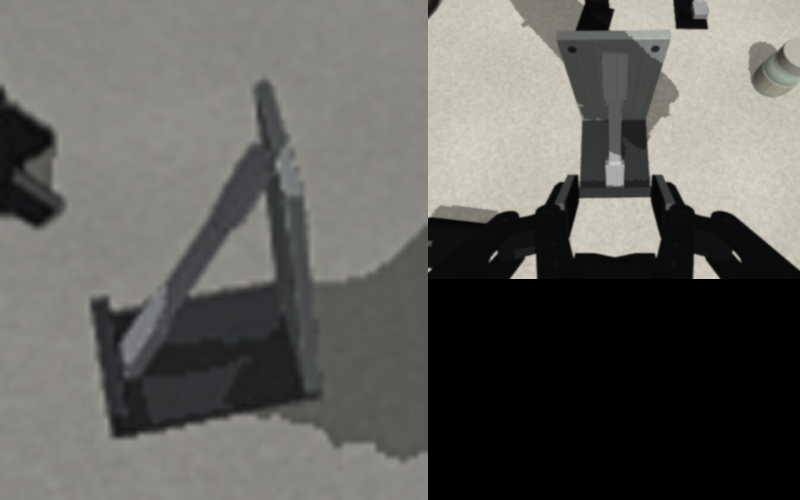

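The long specimen is standing: foot in the corner by the strip, top on the wall, centred and square. On to the short one.

Emit:
{"method": "arm_command", "body": {"commands": [[[60, -0.021, -0.163, -0.18, -0.246, -0.0015, 0], [60, -0.021, -0.163, -0.18, -0.246, -0.0015, 0], [60, -0.021, -0.163, -0.18, -0.246, -0.0015, 0], [60, -0.021, -0.163, -0.18, -0.246, -0.0015, 0], [60, -0.021, -0.163, -0.18, -0.246, -0.0015, 0]]]}}

```text
time: 9.13
ee_pos: [0.5014, -0.3194, 0.3166]
orientation: [[0.992, 0.127, -0.029], [0.13, -0.958, 0.254], [0.005, -0.256, -0.967]]
contact_force: [0.4, -1.2, 0.4]
opening: 0.7
```

Emit:
{"method": "arm_command", "body": {"commands": [[[60, 0.07, -0.271, 0.0735, -0.256, 0, -0.011], [60, 0.07, -0.271, 0.0735, -0.256, 0, -0.011], [60, 0.07, -0.271, 0.0735, -0.256, 0, -0.011], [60, 0.07, -0.271, 0.0735, -0.256, 0, -0.011], [60, 0.07, -0.271, 0.0735, -0.256, 0, -0.011]]]}}

```text
time: 9.55
ee_pos: [0.5197, -0.1376, 0.3097]
orientation: [[0.987, 0.157, 0.02], [0.158, -0.978, -0.133], [-0.001, 0.134, -0.991]]
contact_force: [1.0, 0.7, -0.1]
opening: 0.7
```

Emit:
{"method": "arm_command", "body": {"commands": [[[60, 0.173, -0.295, 0.142, -0.133, -0.005, 0.022], [60, 0.173, -0.295, 0.142, -0.133, -0.005, 0.022], [60, 0.173, -0.295, 0.142, -0.133, -0.005, 0.022], [60, 0.173, -0.295, 0.142, -0.133, -0.005, 0.022], [60, 0.173, -0.295, 0.142, -0.133, -0.005, 0.022]]]}}

```text
time: 9.97
ee_pos: [0.5867, 0.0039, 0.2142]
orientation: [[0.994, 0.104, 0.033], [0.109, -0.935, -0.337], [-0.004, 0.338, -0.941]]
contact_force: [0.7, -0.5, 0.6]
opening: 0.702
```

Emit:
{"method": "arm_command", "body": {"commands": [[[60, 0, 0, 0, 0, 0, 0], [60, 0, 0, 0, 0, 0, 0]]]}}

```text
time: 10.13
ee_pos: [0.5864, 0.0043, 0.2132]
orientation: [[0.994, 0.108, 0.031], [0.112, -0.935, -0.335], [-0.007, 0.337, -0.942]]
contact_force: [-0.6, -0.7, -0.3]
opening: 0.706
```

```bash
python3 - <<'E'
from h import *
rep()
path([((.6163,.0415,.09),6,-20),((.6163,.0415,.034),6,-20)])
E
```

```text
t 10.1333 gp [0.5858 0.0107 0.2311] yaw 6.42 tilt -19.69 xz -0.0071 F [-0.6 -0.7 -0.3] open 0.706 j [ 0.07  0.47 -0.53  1.68  0.59  1.24 -0.57]
mm 147.6 deg 0.7 -> [0.0581, -0.1216, 0.2058, -0.0035, 0.0027, 0.0059]
mm 56.0 deg 0.0 -> [0.0, -0.0319, 0.0877, 0.0, 0.0, 0.0]
```

Emit:
{"method": "arm_command", "body": {"commands": [[[60, 0.0581, -0.122, 0.206, -0.0035, 0.003, 0.006], [60, 0.0581, -0.122, 0.206, -0.0035, 0.003, 0.006], [60, 0.0581, -0.122, 0.206, -0.0035, 0.003, 0.006], [60, 0.0581, -0.122, 0.206, -0.0035, 0.003, 0.006], [60, 0.0581, -0.122, 0.206, -0.0035, 0.003, 0.006]]]}}

```text
time: 10.55
ee_pos: [0.6162, 0.0309, 0.0701]
orientation: [[0.995, 0.094, 0.032], [0.099, -0.934, -0.343], [-0.002, 0.344, -0.939]]
contact_force: [-1.8, -1.2, 0.6]
opening: 0.703
```

```bash
python3 - <<'E'
from h import *
rep(); row((.6163,.0415,.034),6,-20)
m=cams.camera_model("wrist"); im=cams.get_image("wrist")[:,:,::-1]
import pickle; pickle.dump(m,open("w4.pkl","wb"))
cv2.imwrite("pics/w4.png",cv2.resize(cv2.convertScaleAbs(im,alpha=1.2),(800,600),interpolation=cv2.INTER_CUBIC))
for p in [(.6222,-.0179,.04),(.6091,.0997,.04)]: print(proj("wrist",p,m)*800/512)
E
```

```text
t 10.55 gp [0.6156 0.0374 0.0879] yaw 5.71 tilt -20.13 xz -0.0022 F [-1.8 -1.2  0.6] open 0.703 j [-0.03  0.68 -0.47  1.72  0.73  1.06 -0.78]
mm 54.1 deg 0.3 -> [0.0022, -0.0373, 0.0821, 0.0014, 0.0025, -0.0026]
[404.25727264 416.04399321]
[401.76976876 153.68860055]
```

View pics/w4.png

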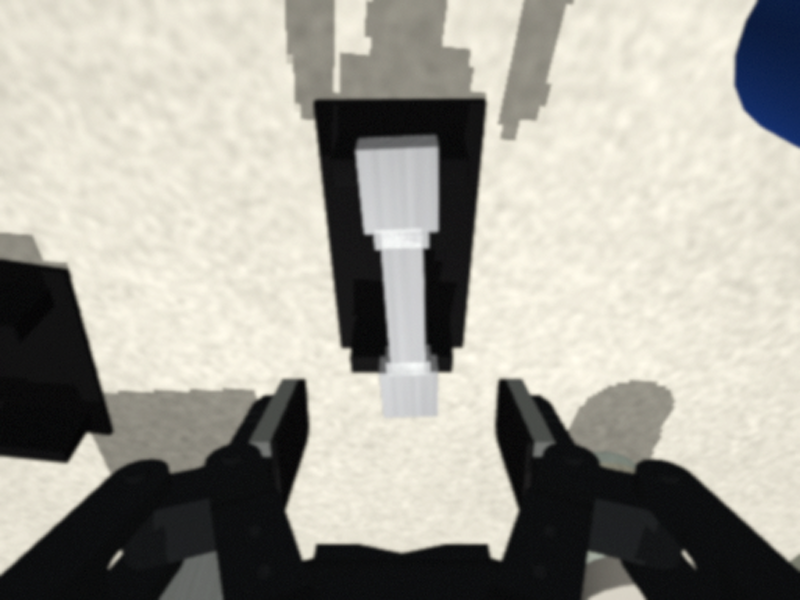

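The wrist view shows the short specimen's near end at (410,416) and its far end at (398,147), a degree or two skewed from my estimate. I'll refine it.

```bash
python3 - <<'E'
from h import *
import pickle; m=pickle.load(open("w4.pkl","rb"))
q=lambda u,v,z:pz("wrist",(u/1.5625,v/1.5625),z,m)
A,B=q(410,416.5,.04),q(398,149,.04);d=B-A;print(A,B,(A+B)/2,np.hypot(*d[:2]),np.degrees(np.arctan2(-d[0],d[1])))
rep();row(tuple(((A+B)/2)[:2])+(.034,),np.degrees(np.arctan2(-d[0],d[1])),-20)
E
```

```text
[ 0.62475369 -0.01794669  0.04      ] [0.60787331 0.10096985 0.04      ] [0.6163135  0.04151158 0.04      ] 0.12010867032357145 8.07924215270024
t 10.6 gp [0.6165 0.0373 0.0909] yaw 5.69 tilt -20.14 xz 0.0006 F [-0.2  0.   0. ] open 0.702 j [-0.03  0.68 -0.47  1.72  0.73  1.06 -0.77]
mm 57.1 deg 2.4 -> [0.0008, -0.0393, 0.0867, 0.0015, 0.0088, -0.0251]
```

Emit:
{"method": "arm_command", "body": {"commands": [[[60, 0.001, -0.02, 0.043, 0.0015, 0.008, -0.022], [60, 0.001, -0.039, 0.086, 0.0015, 0.008, -0.022], [60, 0.001, -0.039, 0.086, 0.0015, 0.008, -0.022], [60, 0.001, -0.039, 0.086, 0.0015, 0.008, -0.022], [60, 0.001, -0.039, 0.086, 0.0015, 0.008, -0.022]]]}}

```text
time: 11.02
ee_pos: [0.6204, 0.0361, 0.0214]
orientation: [[0.991, 0.124, 0.054], [0.135, -0.932, -0.337], [0.008, 0.342, -0.94]]
contact_force: [0.7, -0.3, 0.7]
opening: 0.701
```

```bash
python3 - <<'E'
from h import *
rep();row((.6163,.0415,.034),7.7,-20)
E
```

```text
t 11.0167 gp [0.6194 0.0425 0.0393] yaw 7.76 tilt -19.98 xz 0.0083 F [ 0.7 -0.3  0.7] open 0.701 j [-0.05  0.74 -0.45  1.76  0.8   0.97 -0.83]
mm 6.3 deg 0.5 -> [-0.0057, -0.0021, 0.0085, -0.0003, -0.0052, -0.0012]
```

Emit:
{"method": "arm_command", "body": {"commands": [[[60, -0.0055, -0.002, 0.0085, 0, -0.005, -0.001], [60, -0.0055, -0.002, 0.0085, 0, -0.005, -0.001], [0, -0.0055, -0.002, 0.0085, 0, -0.005, -0.001], [0, -0.0055, -0.002, 0.0085, 0, -0.005, -0.001], [0, -0.0055, -0.002, 0.0085, 0, -0.005, -0.001]]]}}

```text
time: 11.43
ee_pos: [0.6164, 0.0356, 0.0139]
orientation: [[0.991, 0.127, 0.044], [0.135, -0.931, -0.338], [-0.002, 0.341, -0.94]]
contact_force: [-0.5, 0.2, 0.4]
opening: 0.283
```

Emit:
{"method": "arm_command", "body": {"commands": [[[0, 0, 0, 0, 0, 0, 0], [0, 0, 0, 0, 0, 0, 0], [0, 0, 0, 0, 0, 0, 0], [0, 0, 0, 0, 0, 0, 0]]]}}

```text
time: 11.77
ee_pos: [0.6164, 0.0357, 0.0139]
orientation: [[0.991, 0.128, 0.045], [0.135, -0.931, -0.338], [-0.002, 0.341, -0.94]]
contact_force: [-0.7, 0.2, 4.9]
opening: 0.15
```

```bash
python3 - <<'E'
from h import *
rep();g=stand("low",62,.12,.006);print(g)
path([((.6163,.0415,.15),7.7,-20),((.585,.15,.23),12,8),(g,16,42)])
E
```

```text
t 11.7667 gp [0.6156 0.0422 0.0318] yaw 7.76 tilt -19.96 xz -0.0017 F [-0.7  0.2  4.9] open 0.15 j [-0.05  0.75 -0.44  1.76  0.8   0.97 -0.83]
(np.float64(0.5345636573193693), np.float64(0.264021707766896), np.float64(0.18332421338546506))
mm 118.2 deg 0.1 -> [0.0008, 0.0685, -0.1848, -0.0004, 0.0008, 0.001]
mm 145.4 deg 28.3 -> [-0.0278, -0.1442, -0.1927, 0.311, 0.005, -0.048]
mm 141.1 deg 34.2 -> [-0.0442, -0.2082, 0.0999, 0.3776, -0.0191, -0.0409]
```

Emit:
{"method": "arm_command", "body": {"commands": [[[0, 0, 0.022, -0.06, 0, 0, 0], [0, 0, 0.044, -0.12, 0, 0, 0], [0, 0, 0.068, -0.185, 0, 0, 0], [0, 0, 0.068, -0.185, 0, 0, 0]]]}}

```text
time: 12.1
ee_pos: [0.6199, 0.0368, 0.1391]
orientation: [[0.991, 0.124, 0.053], [0.135, -0.932, -0.336], [0.008, 0.34, -0.94]]
contact_force: [2.1, 1.0, -2.0]
opening: 0.15
```

Emit:
{"method": "arm_command", "body": {"commands": [[[0, -0.007, -0.036, -0.048, 0.078, 0.001, -0.012], [0, -0.014, -0.072, -0.096, 0.156, 0.003, -0.024], [0, -0.021, -0.108, -0.145, 0.233, 0.004, -0.036], [0, -0.028, -0.144, -0.193, 0.311, 0.005, -0.048], [0, -0.028, -0.144, -0.193, 0.311, 0.005, -0.048]]]}}

```text
time: 12.52
ee_pos: [0.5848, 0.1543, 0.2146]
orientation: [[0.978, 0.206, -0.028], [0.208, -0.967, 0.146], [0.003, -0.148, -0.989]]
contact_force: [0.1, -0.3, -0.8]
opening: 0.15
```

```bash
python3 - <<'E'
from h import *
rep();row(stand("low",62,.12,.006),16,42)
E
```

```text
t 12.5167 gp [0.5854 0.1516 0.2334] yaw 11.98 tilt 8.54 xz 0.0027 F [ 0.1 -0.3 -0.8] open 0.15 j [ 0.26  0.53 -0.77  1.61  0.25  1.11 -0.33]
mm 140.8 deg 33.7 -> [-0.0457, -0.2037, 0.107, 0.3717, -0.0209, -0.0402]
```

Emit:
{"method": "arm_command", "body": {"commands": [[[0, -0.009, -0.041, 0.021, 0.074, -0.004, -0.008], [0, -0.018, -0.082, 0.043, 0.149, -0.008, -0.016], [0, -0.027, -0.122, 0.064, 0.223, -0.0125, -0.024], [0, -0.037, -0.163, 0.086, 0.297, -0.017, -0.032], [0, -0.0455, -0.204, 0.107, 0.372, -0.021, -0.04]]]}}

```text
time: 12.93
ee_pos: [0.5296, 0.274, 0.1639]
orientation: [[0.961, 0.202, -0.187], [0.276, -0.719, 0.638], [-0.005, -0.665, -0.747]]
contact_force: [-1.0, 1.3, -3.5]
opening: 0.147
```

Emit:
{"method": "arm_command", "body": {"commands": [[[0, 0, 0, 0, 0, 0, 0], [0, 0, 0, 0, 0, 0, 0], [0, 0, 0, 0, 0, 0, 0]]]}}

```text
time: 13.18
ee_pos: [0.53, 0.2739, 0.1647]
orientation: [[0.961, 0.204, -0.187], [0.277, -0.722, 0.635], [-0.006, -0.662, -0.75]]
contact_force: [-0.0, 1.0, -0.9]
opening: 0.151
```

```bash
python3 - <<'E'
from h import *
rep();row(stand("low",62,.12,.006),16,42)
m=cams.camera_model("wrist"); im=cams.get_image("wrist")[:,:,::-1]
import pickle; pickle.dump(m,open("w5.pkl","wb"))
cv2.imwrite("pics/w5.png",cv2.resize(cv2.convertScaleAbs(im,alpha=1.2),(800,600),interpolation=cv2.INTER_CUBIC))
E
```

```text
t 13.1833 gp [0.5336 0.2619 0.179 ] yaw 16.06 tilt 41.43 xz -0.0059 F [-0.   1.  -0.9] open 0.151 j [ 0.49  0.81 -1.04  1.74 -0.06  0.85 -0.03]
mm 5.1 deg 0.7 -> [0.0026, -0.0074, -0.0034, 0.0063, 0.0032, -0.002]
```

View pics/w5.png

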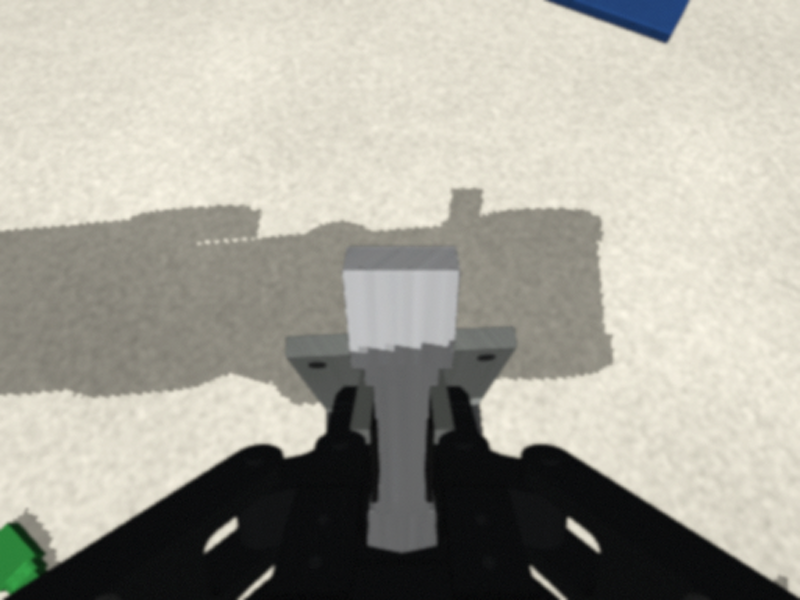

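The wrist view shows the short specimen held squarely. Its top end edge runs from (344,270) to (458,269). The low wall's top edge runs from (286,338) to (516,327), so the stand is turned slightly more than the tool.

```bash
python3 - <<'E'
from h import *
import pickle; m=pickle.load(open("w5.pkl","rb"))
inhand(m,[(344,270),(458,269),(346,246),(456,246),(350,350),(455,349)],.12,.028)
w=lambda u,v:pz("wrist",(u/1.5625,v/1.5625),.125,m)
for a,b,o in (((286,338),(516,327),.047),((288,358),(514,348),.037)):
    A,B=w(*a),w(*b);d=B-A;y=np.arctan2(d[1],d[0]);M=(A+B)/2
    print(A,B,np.hypot(*d[:2]),np.degrees(y),"mid",M,"origin",M[:2]-o*np.array([-np.sin(y),np.cos(y)]))
s=sensors.state();R=s['orientation'];g=s['ee_pos']-.019*R[:,2]
t=np.arccos(-R[2,2])+np.radians(20);a=np.radians(16.06);u=np.array([-np.sin(a)*np.cos(t),np.cos(a)*np.cos(t),np.sin(t)]);x=R[:,0];n=np.cross(x,u)
for X,Y,Z in [(-12,60,5),(12,60,5),(-12,60,-5),(12,60,-5),(-12,32,5),(12,32,5)]: print((proj("wrist",g+(X*x+Y*u+Z*n)/1e3,m)*1.5625).round(0))
E
```

```text
resid px [[0.1, 2.6], [-0.1, 2.8], [1.7, -4.4], [-1.5, -5.3], [5.0, 2.0], [-5.3, 2.4]]
centre [0.5314 0.27   0.1746] slope 71.36 yaw 17.31 x-roll 0.34
centre-gp in tool mm [-0.3 -2.5  9.4] along 2.5
[0.4716337  0.29240664 0.125     ] [0.56676646 0.32504443 0.125     ] 0.10057567039946519 18.935873384609607 mid [0.51920008 0.30872554 0.125     ] origin [0.53445204 0.26426906]
[0.47581016 0.28418952 0.125     ] [0.5677424 0.3152822 0.125    ] 0.09704788570987494 18.686205792188154 mid [0.52177628 0.29973586 0.125     ] origin [0.53363052 0.26468622]
[347. 260.]
[462. 260.]
[351. 236.]
[458. 236.]
[355. 357.]
[454. 357.]
```

```bash
sed -i 's/low=(np.array(\[.535,.2625\]),16.,/low=(np.array([.5345,.2635]),17.7,/' h.py; python3 - <<'E'
from h import *
print(stand("low",62,.01,.004,off=-.001)); path([(stand("low",62,.01,.004,off=-.001),17.7,42.3)])
E
```

```text
(np.float64(0.5347695070152478), np.float64(0.26265552291723554), np.float64(0.07244126579260614))
mm 107.4 deg 1.9 -> [0.0016, 0.1179, 0.1346, 0.0101, -0.0102, -0.0151]
```

Emit:
{"method": "arm_command", "body": {"commands": [[[0, 0.0004, 0.029, 0.034, 0.01, -0.01, -0.015], [0, 0.0008, 0.059, 0.067, 0.01, -0.01, -0.015], [0, 0.0012, 0.088, 0.1, 0.01, -0.01, -0.015], [0, 0.0016, 0.108, 0.123, 0.01, -0.01, -0.015], [0, 0.0016, 0.118, 0.1346, 0.01, -0.01, -0.015]]]}}

```text
time: 13.65
ee_pos: [0.5304, 0.2744, 0.0566]
orientation: [[0.953, 0.224, -0.205], [0.304, -0.705, 0.64], [-0.001, -0.672, -0.74]]
contact_force: [-4.1, 4.2, 17.2]
opening: 0.153
```

Emit:
{"method": "arm_command", "body": {"commands": [[[0, 0, 0, 0, 0, 0, 0], [0, 0, 0, 0, 0, 0, 0], [0, 0, 0, 0, 0, 0, 0]]]}}

```text
time: 13.9
ee_pos: [0.531, 0.2751, 0.0592]
orientation: [[0.953, 0.225, -0.204], [0.303, -0.704, 0.643], [0.001, -0.674, -0.739]]
contact_force: [0.4, -0.3, -1.8]
opening: 0.15
```

```bash
python3 - <<'E'
from h import *
rep();row(stand("low",62,.003,.004,off=-.001),17.7,42.3)
E
```

```text
t 13.9 gp [0.5349 0.2629 0.0732] yaw 17.67 tilt 42.39 xz 0.0012 F [ 0.4 -0.3 -1.8] open 0.15 j [ 0.45  0.97 -0.97  1.78  0.01  0.71  0.05]
mm 7.8 deg 0.1 -> [-0.0003, 0.0091, 0.0093, -0.001, -0.0008, 0.0003]
```

Emit:
{"method": "arm_command", "body": {"commands": [[[0, 0, -0.0025, 0.0022, 0, 0, 0], [0, 0, -0.0014, 0.0034, 0, 0, 0], [0, 0, -0.0003, 0.0047, 0, 0, 0], [0, 0, -0.0003, 0.0047, 0, 0, 0], [0, 0, -0.0003, 0.0047, 0, 0, 0]]]}}

```text
time: 14.32
ee_pos: [0.5293, 0.2766, 0.0555]
orientation: [[0.953, 0.223, -0.206], [0.303, -0.703, 0.643], [-0.002, -0.675, -0.738]]
contact_force: [0.7, 0.2, -2.6]
opening: 0.155
```

```bash
python3 - <<'E'
from h import *
rep();print(stand("low",62,.0,.006,off=-.001))
c=cv2.cvtColor(cams.get_image("scene"),cv2.COLOR_RGB2GRAY)
g=np.array(stand("low",62,.0,.0))
O,yaw,h,L=ST["low"];a=np.radians(yaw);X=np.array([np.cos(a),np.sin(a),0]);Y=np.array([-np.sin(a),np.cos(a),0]);P=lambda x,y,z:np.r_[O,0]+x*X+y*Y+np.array([0,0,z])
print("stop inner top",proj("scene",P(.05,-h,.022)),proj("scene",P(-.05,-h,.022)),"wall top",proj("scene",P(.05,h,.125)),proj("scene",P(-.05,h,.125)))
s=sensors.state();R=s['orientation'];gp=s['ee_pos']-.019*R[:,2]
t=np.radians(62.1);u=Y*np.cos(t)+np.array([0,0,np.sin(t)]);n=np.cross(X,u)
for k in(-60,60):
    print(k,[proj("scene",gp+(x*X+k*u+z*n)/1e3).round(1).tolist() for x in(-12,12) for z in(5,-5)])
E
```

```text
t 14.3167 gp [0.5333 0.2644 0.0695] yaw 17.65 tilt 42.46 xz -0.0017 F [ 0.7  0.2 -2.6] open 0.155 j [ 0.44  0.97 -0.96  1.78  0.01  0.71  0.04]
(np.float64(0.5341614408933969), np.float64(0.2645608458797427), np.float64(0.06244126579260614))
stop inner top [368.07869968 201.3884462 ] [348.22544873 179.29269263] wall top [398.07981662 169.04060016] [375.64030966 147.70398532]
-60 [[356.7, 187.4], [358.7, 187.5], [361.4, 192.6], [363.4, 192.8]]
60 [[380.4, 156.5], [382.3, 156.9], [385.7, 161.7], [387.7, 162.0]]
```

Emit:
{"method": "arm_command", "body": {"commands": [[[0, 0, 0.0022, 0.0025, 0, 0, 0], [0, 0, 0.0045, 0.005, 0, 0, 0], [0, 0, 0.0056, 0.0062, 0, 0, 0], [0, 0, 0.0056, 0.0062, 0, 0, 0], [0, 0, 0.0056, 0.0062, 0, 0, 0]]]}}

```text
time: 14.78
ee_pos: [0.5292, 0.2768, 0.0503]
orientation: [[0.953, 0.223, -0.206], [0.303, -0.703, 0.643], [-0.002, -0.675, -0.738]]
contact_force: [0.2, -0.5, -1.5]
opening: 0.152
```

```bash
python3 - <<'E'
from h import *
rep()
E
```

```text
t 14.7833 gp [0.5331 0.2646 0.0643] yaw 17.66 tilt 42.48 xz -0.0019 F [ 0.2 -0.5 -1.5] open 0.152 j [ 0.44  0.98 -0.96  1.79  0.01  0.7   0.05]
```

Emit:
{"method": "arm_command", "body": {"commands": [[[0, 0, 0.0011, 0.0012, 0, 0, 0], [0, 0, 0.0022, 0.0025, 0, 0, 0], [0, 0, 0.0022, 0.0025, 0, 0, 0]]]}}

```text
time: 15.03
ee_pos: [0.5292, 0.2768, 0.0483]
orientation: [[0.953, 0.223, -0.206], [0.303, -0.703, 0.643], [-0.002, -0.675, -0.738]]
contact_force: [-0.4, -0.3, -1.8]
opening: 0.148
```

Emit:
{"method": "arm_command", "body": {"commands": [[[0, 0, 0.0011, 0.0012, 0, 0, 0], [0, 0, 0.0017, 0.0018, 0, 0, 0], [0, 0, 0.0017, 0.0018, 0, 0, 0]]]}}

```text
time: 15.28
ee_pos: [0.5293, 0.277, 0.0471]
orientation: [[0.953, 0.223, -0.206], [0.303, -0.703, 0.643], [-0.001, -0.675, -0.737]]
contact_force: [-0.9, -0.8, -0.5]
opening: 0.154
```

```bash
python3 - <<'E'
from h import *
rep()
E
```

```text
t 15.2833 gp [0.5332 0.2648 0.0611] yaw 17.66 tilt 42.49 xz -0.0015 F [-0.9 -0.8 -0.5] open 0.154 j [ 0.44  0.99 -0.96  1.79  0.02  0.7   0.05]
```

Contact is just starting at z≈0.061. A little more down, then towards the stop.

Emit:
{"method": "arm_command", "body": {"commands": [[[0, 0, 0.0011, 0.0012, 0, 0, 0], [0, 0, 0.0011, 0.0012, 0, 0, 0]]]}}

```text
time: 15.45
ee_pos: [0.5293, 0.2774, 0.0467]
orientation: [[0.953, 0.223, -0.206], [0.304, -0.702, 0.644], [-0.001, -0.676, -0.737]]
contact_force: [-0.8, -0.1, 4.8]
opening: 0.152
```

Emit:
{"method": "arm_command", "body": {"commands": [[[0, 0, 0.0025, -0.0022, 0, 0, 0], [0, 0, 0.005, -0.0045, 0, 0, 0], [0, 0, 0.005, -0.0045, 0, 0, 0]]]}}

```text
time: 15.7
ee_pos: [0.53, 0.2745, 0.0473]
orientation: [[0.953, 0.223, -0.207], [0.304, -0.701, 0.645], [-0.001, -0.677, -0.736]]
contact_force: [-2.1, 6.6, 4.1]
opening: 0.158
```

```bash
python3 - <<'E'
from h import *
rep();print(stand("low",62.2,0,0,off=-.002))
E
```

```text
t 15.7 gp [0.534  0.2622 0.0612] yaw 17.73 tilt 42.6 xz -0.001 F [-2.1  6.6  4.1] open 0.158 j [ 0.45  0.99 -0.96  1.78  0.02  0.7   0.05]
(np.float64(0.5361802903920246), np.float64(0.25823495438644195), np.float64(0.06163762976417432))
```

Emit:
{"method": "arm_command", "body": {"commands": [[[0, 0, 0.0012, -0.0011, 0, 0, 0], [0, 0, 0.0012, -0.0011, 0, 0, 0], [0, 0, 0.0012, -0.0011, 0, 0, 0]]]}}

```text
time: 15.95
ee_pos: [0.5301, 0.2742, 0.0474]
orientation: [[0.952, 0.224, -0.207], [0.305, -0.701, 0.645], [-0.001, -0.677, -0.736]]
contact_force: [-1.7, 8.2, 3.9]
opening: 0.151
```

```bash
python3 - <<'E'
from h import *
rep(); print(sensors.state()['torque'].round(2))
s=sensors.state();R=s['orientation'];g=s['ee_pos']-.019*R[:,2]
d=np.array(stand("low",58.3,0,0,off=-.002))-np.array(stand("low",62.3,0,0,off=-.002));print(d)
row(g+d,17.7,42.6-4)
E
```

```text
t 15.95 gp [0.534  0.2619 0.0614] yaw 17.76 tilt 42.64 xz -0.0007 F [-1.7  8.2  3.9] open 0.151 j [ 0.45  0.99 -0.96  1.78  0.02  0.7   0.05]
[ 1.28  0.21 -0.07]
[-0.00101657  0.00318532 -0.00170264]
mm 3.5 deg 4.0 -> [0.0, 0.0001, 0.0058, -0.0448, 0.0008, 0.0002]
```

Emit:
{"method": "arm_command", "body": {"commands": [[[0, 0, 0, 0.002, -0.015, 0, 0], [0, 0, 0, 0.004, -0.03, 0, 0], [0, 0, 0, 0.0058, -0.045, 0, 0], [0, 0, 0, 0.0058, -0.045, 0, 0], [0, 0, 0, 0.0058, -0.045, 0, 0]]]}}

```text
time: 16.37
ee_pos: [0.5291, 0.2765, 0.0447]
orientation: [[0.952, 0.239, -0.191], [0.306, -0.745, 0.593], [-0.001, -0.623, -0.782]]
contact_force: [-1.8, 8.4, 3.7]
opening: 0.152
```

```bash
python3 - <<'E'
from h import *
rep(); print(sensors.state()['torque'].round(2))
E
```

```text
t 16.3667 gp [0.5328 0.2653 0.0596] yaw 17.81 tilt 38.52 xz -0.0006 F [-1.8  8.4  3.7] open 0.152 j [ 0.39  0.94 -0.92  1.8   0.04  0.68  0.01]
[ 1.21  0.26 -0.03]
```

Emit:
{"method": "arm_command", "body": {"commands": [[[6, 0, 0, 0.0012, -0.008, 0, 0], [40, 0, 0, 0.0012, -0.008, 0, 0], [50, 0, 0, 0.0012, -0.008, 0, 0], [50, 0, 0, 0.0012, -0.008, 0, 0], [50, 0, 0, 0.0012, -0.008, 0, 0]]]}}

```text
time: 16.78
ee_pos: [0.5303, 0.2739, 0.0424]
orientation: [[0.953, 0.238, -0.186], [0.302, -0.755, 0.582], [-0.002, -0.611, -0.792]]
contact_force: [0.4, 0.1, 0.6]
opening: 0.585
```

Emit:
{"method": "arm_command", "body": {"commands": [[[50, 0, 0, -0.02, 0, 0, 0], [50, 0, 0, -0.05, 0, 0, 0], [50, 0, 0, -0.11, 0, 0, 0], [50, 0, 0, -0.17, 0, 0, 0], [50, 0, 0, -0.2, 0, 0, 0]]]}}

```text
time: 17.2
ee_pos: [0.5549, 0.202, 0.141]
orientation: [[0.954, 0.238, -0.182], [0.3, -0.755, 0.583], [0.001, -0.611, -0.792]]
contact_force: [1.3, 0.3, 0.2]
opening: 0.588
```

```bash
python3 - <<'E'
from h import *
rep()
f=lambda n,r:cams.get_image(n)[r[0]:r[1],r[2]:r[3],::-1]
s1=cv2.resize(f("scene",(130,215,325,415)),(396,374),interpolation=cv2.INTER_CUBIC)
w=cv2.resize(cams.get_image("wrist")[:,:,::-1],(400,300))
t=cv2.resize(f("top",(165,235,90,345)),(396,109*1),interpolation=cv2.INTER_CUBIC)
t2=cv2.resize(f("scene",(125,230,150,240)),(250,292),interpolation=cv2.INTER_CUBIC)
o=np.zeros((600,800,3),np.uint8);o[:374,:396]=s1;o[:300,400:]=w;o[380:489,:396]=t;o[305:597,420:670]=t2
cv2.imwrite("pics/f1.png",cv2.convertScaleAbs(o,alpha=1.4));rep()
E
```

```text
t 17.2 gp [0.5584 0.1909 0.156 ] yaw 17.47 tilt 37.63 xz 0.0014 F [1.3 0.3 0.2] open 0.588 j [ 0.53  0.82 -0.98  1.69 -0.    0.93  0.04]
t 17.4 gp [0.5562 0.1929 0.153 ] yaw 17.59 tilt 37.66 xz -0.0012 F [ 0.3  0.5 -0.8] open 0.585 j [ 0.53  0.83 -0.97  1.7  -0.    0.93  0.04]
```

View pics/f1.png

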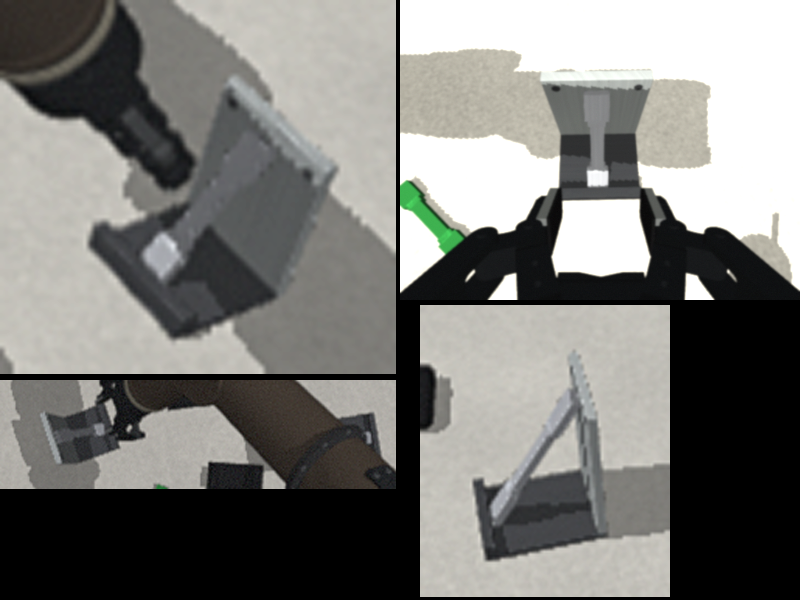

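Both specimens lean with their tops on the walls. In the wrist view, the short one's foot at (597,186) meets the strip edge. I'll check the strip gap numerically, without using another picture.

```bash
python3 - <<'E'
from h import *
m=cams.camera_model("wrist");im=cv2.cvtColor(cams.get_image("wrist"),cv2.COLOR_RGB2GRAY)
for u in (247,252,257): print(u,[(v,int(im[v,u])) for v in range(208,262,2)])
row_=im[232];print("foot cols",np.where(row_[225:285]>120)[0][[0,-1]]+225)
print("top",[(v,int(im[v,252])) for v in range(88,150,3)])
O,yaw,h,L=ST["low"];a=np.radians(yaw);X=np.array([np.cos(a),np.sin(a),0]);Y=np.array([-np.sin(a),np.cos(a),0])
for dy in(0,.004):
    P=lambda x,y,z:proj("wrist",np.r_[O,0]+x*X+(y+dy)*Y+np.array([0,0,z]),m).round(1)
    t=np.radians(57);c=np.array([0,-h+L/2*np.cos(t)+.005*np.sin(t),.008+L/2*np.sin(t)+.005*np.cos(t)])
    U=np.array([0,np.cos(t),np.sin(t)]);N=np.array([0,-np.sin(t),np.cos(t)])
    print(dy,"stop in/out top",P(0,-h,.022),P(0,-h-.012,.022),"foot upper",P(*(c-.06*U+.005*N)),"top upper",P(*(c+.06*U+.005*N)),"wall top in/out",P(0,h,.125),P(0,h+.01,.125),"base-wall",P(.03,h,.008))
E
```

```text
247 [(208, 65), (210, 71), (212, 79), (214, 80), (216, 85), (218, 92), (220, 106), (222, 155), (224, 180), (226, 182), (228, 183), (230, 181), (232, 183), (234, 184), (236, 184), (238, 183), (240, 178), (242, 135), (244, 70), (246, 57), (248, 58), (250, 58), (252, 59), (254, 60), (256, 59), (258, 53), (260, 144)]
252 [(208, 98), (210, 98), (212, 98), (214, 98), (216, 98), (218, 97), (220, 99), (222, 133), (224, 179), (226, 181), (228, 181), (230, 181), (232, 182), (234, 182), (236, 183), (238, 182), (240, 178), (242, 122), (244, 64), (246, 57), (248, 58), (250, 59), (252, 59), (254, 61), (256, 56), (258, 51), (260, 144)]
257 [(208, 100), (210, 100), (212, 99), (214, 99), (216, 100), (218, 98), (220, 105), (222, 157), (224, 178), (226, 179), (228, 179), (230, 179), (232, 179), (234, 180), (236, 180), (238, 179), (240, 166), (242, 111), (244, 67), (246, 56), (248, 59), (250, 58), (252, 59), (254, 62), (256, 57), (258, 54), (260, 151)]
foot cols [243 270]
top [(88, 208), (91, 160), (94, 175), (97, 178), (100, 186), (103, 182), (106, 135), (109, 135), (112, 113), (115, 79), (118, 85), (121, 87), (124, 96), (127, 99), (130, 98), (133, 100), (136, 100), (139, 100), (142, 100), (145, 100), (148, 99)]
0 stop in/out top [258.5 245.2] [258.5 258.8] foot upper [258.5 246.9] top upper [258.8 126.2] wall top in/out [258.8 106. ] [258.8  93.6] base-wall [287.7 175.5]
0.004 stop in/out top [258.5 240.8] [258.5 254.2] foot upper [258.5 242.6] top upper [258.8 121.2] wall top in/out [258.8 101. ] [258.8  88.7] base-wall [287.5 171.9]
```

```bash
python3 - <<'E'
from h import *
m=cams.camera_model("wrist");im=np.mean([cv2.cvtColor(cams.get_image("wrist"),cv2.COLOR_RGB2GRAY).astype(float) for _ in range(4)],0)
for r in ((215,235),(246,266),(274,288)): print(r,[(v,round(im[v,r[0]:r[1]].mean(),1)) for v in range(228,264)])
O,yaw,h,L=ST["low"];a=np.radians(yaw);X=np.array([np.cos(a),np.sin(a),0]);Y=np.array([-np.sin(a),np.cos(a),0])
for dy in(0,.004):
    P=lambda x,y,z:proj("wrist",np.r_[O,0]+x*X+(y+dy)*Y+np.array([0,0,z]),m).round(1)
    print(dy,"outer z0",P(0,-h-.012,0),"outer top",P(0,-h-.012,.022),"inner top",P(0,-h,.022),"inner base",P(0,-h,.008))
E
```

```text
(215, 235) [(228, np.float64(60.6)), (229, np.float64(60.3)), (230, np.float64(60.4)), (231, np.float64(60.5)), (232, np.float64(60.2)), (233, np.float64(59.3)), (234, np.float64(58.4)), (235, np.float64(57.2)), (236, np.float64(53.4)), (237, np.float64(46.7)), (238, np.float64(40.8)), (239, np.float64(37.5)), (240, np.float64(36.5)), (241, np.float64(36.5)), (242, np.float64(36.8)), (243, np.float64(36.5)), (244, np.float64(36.5)), (245, np.float64(39.3)), (246, np.float64(47.7)), (247, np.float64(55.2)), (248, np.float64(57.8)), (249, np.float64(58.0)), (250, np.float64(58.6)), (251, np.float64(59.0)), (252, np.float64(59.5)), (253, np.float64(59.9)), (254, np.float64(59.9)), (255, np.float64(60.0)), (256, np.float64(60.4)), (257, np.float64(60.8)), (258, np.float64(58.9)), (259, np.float64(54.1)), (260, np.float64(58.0)), (261, np.float64(92.5)), (262, np.float64(151.0)), (263, np.float64(194.9))]
(246, 266) [(228, np.float64(180.8)), (229, np.float64(180.9)), (230, np.float64(180.9)), (231, np.float64(181.0)), (232, np.float64(181.1)), (233, np.float64(180.9)), (234, np.float64(1
[... 1160 characters left out ...]
44, np.float64(39.2)), (245, np.float64(46.8)), (246, np.float64(55.1)), (247, np.float64(58.5)), (248, np.float64(58.9)), (249, np.float64(59.2)), (250, np.float64(59.3)), (251, np.float64(59.2)), (252, np.float64(59.1)), (253, np.float64(59.4)), (254, np.float64(59.8)), (255, np.float64(60.5)), (256, np.float64(61.1)), (257, np.float64(59.6)), (258, np.float64(54.4)), (259, np.float64(55.9)), (260, np.float64(86.8)), (261, np.float64(144.2)), (262, np.float64(190.7)), (263, np.float64(209.2))]
0 outer z0 [259.3 263. ] outer top [259.4 259.7] inner top [259.4 246.1] inner base [259.3 248.8]
0.004 outer z0 [259.3 258.7] outer top [259.4 255.1] inner top [259.4 241.7] inner base [259.3 244.6]
```

```bash
python3 - <<'E'
from h import *
rep(); print(bot.close_job())
E
```

```text
t 17.65 gp [0.555  0.1943 0.1521] yaw 17.74 tilt 37.74 xz -0.0031 F [-0.2  0.9 -0.9] open 0.593 j [ 0.53  0.83 -0.97  1.7  -0.    0.93  0.04]
the job is handed in; nothing more can be done
None
```

Both specimens are leaning in their stands, the long one first in the tall stand and then the short one in the low stand. I let go of both, backed the gripper clear, and handed the job in at 17.7 s.

- **Long specimen:** the last pictures show its foot against the stop strip and its top on the wall, near the middle and square.
- **Short specimen:** pixel profiles across the foot show no base visible between it and the strip. The top edge is at about the row expected for a 57° lean, and it stands about 1 mm from the middle by the arm's reading.
- **Forces:** at hand-in the force reading was about 1 N. The highest I saw was 17 N for an instant while lowering the short specimen. It could have been arm braking or the foot grazing the strip, and I did not settle which.
- **Disagreements:**
  - The low stand's yaw came out between 15° and 19°, and I set the short specimen at about 17.7°.
  - Its stop strip met the foot about 4 mm nearer than I had worked out, so I seated the foot by force.
  - The wrist camera put both specimens about 3 mm along in the grip, where contact with the base suggested about 1–2 mm the other way.
- **Bystanders:** I did not go near the pen pot, jar, mouse or green look-alike. I did not re-measure them at the end.

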